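Load a guarded relay tester and close its sliding guard

ROBOT

A 6-joint arm with a two-finger parallel gripper is mounted at the origin on the work surface. World frame = base frame: x ahead of the robot, y to its left, z up, the work surface at z = 0. Lengths are in m, angles in rad, forces in N, time in s.
With the tool pointing down it reaches from about 0.375 to 0.975 m from the base axis. Payload 3.8 kg.
Tool frame: the origin (TCP) lies midway between the tips of the shut fingers; the grasp point (between the pads) lies 19 mm behind it (r.grip_point_offset is the distance from the TCP to the grasp point, in m); z points along the fingers, y is the line along which they close (so a half turn about z gives the same grasp; the last joint's range is limited). The gripper opens to 85 mm and grips with 20 to 120 N. Pads are 22 mm wide; open, the fingers measure 114 mm over their backs; the gripper's body (76 mm by 85 mm) begins 54 mm behind the grasp point. The pads swing forward as they close: fully open they stand 13 mm farther back than shut.
Start: joints at [1.295, 0.264, 1.604, -0, 1.274, -0.037], TCP at [0.16, 0.656, 0.192] pointing down, gripper open.
Joint ranges: [-2.63, 2.63], [-0.94, 2.18], [0.31, 2.57], [-1.31, 4.45], [0, 2.66], [-2.55, 2.55]. Speed limits (rad/s): [2.57, 2.57, 3.14, 3.14, 3.14, 3.14].

INTERFACE

Orientations are given as a rotation vector (axis times angle).
In Python, from workcell import r gives the robot as it stands. The module is installed in compiled form; this text tells all that it offers.
- The arm moves only by the tool servo_tool, never from a script. Its arguments are lists of equal length, an entry for each row: "fingers": the closure, from 0 (fully open) to 1 (shut); "dp": the shift along the tool's x, y, z in mm, a list of three; "delta_rot": the turn, a rotation vector about the tool's x, y, z in degrees, a list of three. A call has 1 to 8 rows; each row shifts and turns the commanded pose from where the row before left it, along the tool's axes as they then stand; what a row does not reach is not made up. A row lasts 1/12 s, in which the tool goes at most 41.7 mm and 7.16 degrees, less where a joint would pass 70% of its speed; a pose out of reach is approached as far as the arm can. A call is refused whole if a number of a shift passes 41.7 or a number of a turn 7.16, either way. A call with a gripper value outside its range is refused whole. The fingers move at their own pace and stop on an object; "force" is the grip in N (left out, the last holds). Time passes only in rows, so rows that do not move let the fingers close. It gives the time, the measured TCP pose, the force, the opening and the grip force at its end, in the units of the state.
- r.state(): the state, without advancing time (a new reading comes with each control period).
- r.capture(name): name is "side" or "top"; returns the picture (384x512x3 uint8, red, green, blue); there is no depth.
- r.get_calibration(name): a dict with "fx", "fy", "cx", "cy" (pixels), "k1" (the pictures are not rectified: a ray, as slopes to the right and down, at radius r is drawn at 1 + k1 r^2 times it, then the intrinsics apply), "R" (3x3) and "t" (3): a world point X has camera coordinates R X + t. Camera axes: x right, y down, z forward; pixel columns grow to the right and rows downward; lengths in m; the calibration is good to about 2 mm. A picture is of the moment at which its call begins. get_calibration takes no time and is no camera call.
- r.sign_off(): hands the job in; it is judged then, once.
Trained networks look in the newest picture that a camera, given by its name, has taken for a name from the list of things; names that differ only in an ending like _2 or _b are one class to them, and where a whole thing is asked for, a point or a joint stands for the part that bears it (a point fixed in the world has none). Each returns a list of dicts, best first, with "conf" (0 to 1); they miss things now and then, are a little off and sometimes report something else, mostly with a low value. They report only what shows in the picture. A call takes as long as a camera call. They do not tell look-alikes from the thing itself.
- r.boxes_of(thing, camera): "pixel" ([column, row] in pixels, amid what is visible of it).
The state is a dict: "time_s": time; "q": joint angles; "joint_velocities": joint speeds; "tau": joint torques, N m; "eef_pos": TCP position; "ee_rot": TCP orientation; "wrist_force": force on the tool from outside, world axes, zero at the start; "torque": the same for the moment, N m; "finger_gap": finger opening in m; "finger_force": force on a finger pad.
Only numpy, scipy, OpenCV 4.12 (cv2) and the standard library are available. Lean on these libraries where they do the work, as an engineer would, in place of code of your own. Each camera call takes 0.05 s, during which the arm holds its last target. There are 200 camera calls.

TASK

Slide the tester's clear guard all the way open by its handle and lay both grey relay modules in the sloped trough, low screw-terminal end pointing downhill. Slide them down into the tube until the first rests against the end stop and the second is right up against it, then slide the guard fully shut again, without slamming it. Leave the mug, the mouse and the solder spool where they are.

Things in the scene. Friction and masses are not known exactly. Their poses are not given: they have to be found in the camera images.
- chute: sloped white deck of the tester, fixed. x runs uphill along the rail (20 degrees above level, roughly away from the robot), y level across it (roughly to the robot's left), z square off the deck. Origin: on the deck surface, on the rail's centre line, at the end stop's face. Deck: x -15 to 300, y -75 to 225 mm. Loaded, the modules' terminal ends are at x = 0 and x = 80 mm
- tube_mouth (a point): uphill mouth of the feed tube, on the deck surface on the rail's centre line, at chute x = 105 mm; axes as the chute's. The tube runs from here down to the steel end stop; inside it is 45 mm wide and 46 mm high, with aluminium sides and a clear roof whose top is 50 mm off the deck
- trough_mid (a point): middle of the open trough, on the deck surface, at chute x = 213 mm; axes as the chute's. Trough: chute x 150 to 276 mm, 54 mm wide inside, side walls 10 mm high and 4 mm thick, open at its uphill end; from x = 150 down to 105 mm the same low walls narrow to 45 mm as a funnel. Modules do not reliably slide down by themselves: push them
- track_mid (a point): middle of the top of the lower guard track, an aluminium bar along chute y at chute x 91 to 105 mm, y -72 to 222 mm; its top is 61 mm off the deck. A like bar lies at x 286 to 298 mm. The guard runs between them, underside 52 mm off the deck. Axes as the chute's
- guard (a joint): the guard's slide along chute +y, m: 0 = fully shut against its stop (pane centred over the trough, y -65 to 65 mm), 0.15 = fully open against the other stop (y 85 to 215 mm). Starts nearly shut. Friction about 5 N; a weak spring adds up to 3 N against closing, most near shut. It stays where it is left
- guard_handle (a point): middle of the top of the guard's handle: a black upright bar 70 mm long (chute x), 14 mm thick (chute y), standing 32 mm above the pane, at chute x = 195 mm, its top 89 mm off the deck; moves with the guard (at chute y = the joint's value). The guard is a 180 x 130 mm clear pane in an aluminium frame. Axes as the chute's
- module_a: one of two identical grey plastic relay modules, 80 mm long (x), 40 mm wide (y), stepped: a tall block 42 mm high from x = -16 to +40 mm (middle x = 12 mm) and at the -x end a low terminal shelf 22 mm high, 24 mm long, with four steel screw heads. Origin: centre of the underside, z up. About 0.16 kg (+-30 %). Starts upright on the desk, at any yaw
- module_b: one of two identical grey plastic relay modules, 80 mm long (x), 40 mm wide (y), stepped: a tall block 42 mm high from x = -16 to +40 mm (middle x = 12 mm) and at the -x end a low terminal shelf 22 mm high, 24 mm long, with four steel screw heads. Origin: centre of the underside, z up. About 0.16 kg (+-30 %). Starts upright on the desk, at any yaw
- module_a_front (a point): middle of the lower edge of module_a's terminal (low) end face, at x = -40 mm of the module
- module_b_front (a point): the same point on module_b
- mug: white mug, 80 mm across, 90 mm high; bystander. Origin: centre of its underside
- mouse: black computer mouse 100 x 58 x 34 mm; bystander. Origin: centre of its underside
- spool: solder spool, 64 mm across, 38 mm high; bystander. Origin: centre of its underside
Mind the look-alikes: they are no part of the job. Leave any yellow look-alike of the module_b alone.

How it is judged:
On the way, in this order (a step that is already met when the one before it is completed fails the run):
1. the guard is slid all the way open (within 12 mm of its open stop) (value of joint guard above 0.138 m), for 0.2 s.
2. both modules are home in the tube, terminals downhill, one behind the other (((x of module_a_front in the frame of chute between -0.005 and 0.006 m and y of module_a_front in the frame of chute between -0.005 and 0.005 m and z of module_a_front in the frame of chute between -0.005 and 0.005 m and y of module_a in the frame of chute between -0.005 and 0.005 m and z of module_a in the frame of chute between -0.005 and 0.005 m and x of module_b_front in the frame of chute between 0.075 and 0.086 m and y of module_b_front in the frame of chute between -0.005 and 0.005 m and z of module_b_front in the frame of chute between -0.005 and 0.005 m and y of module_b in the frame of chute between -0.005 and 0.005 m and z of module_b in the frame of chute between -0.005 and 0.005 m) or (x of module_b_front in the frame of chute between -0.005 and 0.006 m and y of module_b_front in the frame of chute between -0.005 and 0.005 m and z of module_b_front in the frame of chute between -0.005 and 0.005 m and y of module_b in the frame of chute between -0.005 and 0.005 m and z of module_b in the frame of chute between -0.005 and 0.005 m and x of module_a_front in the frame of chute between 0.075 and 0.086 m and y of module_a_front in the frame of chute between -0.005 and 0.005 m and z of module_a_front in the frame of chute between -0.005 and 0.005 m and y of module_a in the frame of chute between -0.005 and 0.005 m and z of module_a in the frame of chute between -0.005 and 0.005 m))), for 0.2 s.
At the end, for the whole second after the job is handed in: One module's terminal end is at the end stop and the other's right behind it (80 mm uphill), each within 6 mm along the rail, 5 mm across it and 5 mm off the deck, both at rest; the guard is shut to within 4 mm (((x of module_a_front in the frame of chute between -0.005 and 0.006 m and y of module_a_front in the frame of chute between -0.005 and 0.005 m and z of module_a_front in the frame of chute between -0.005 and 0.005 m and y of module_a in the frame of chute between -0.005 and 0.005 m and z of module_a in the frame of chute between -0.005 and 0.005 m and x of module_b_front in the frame of chute between 0.075 and 0.086 m and y of module_b_front in the frame of chute between -0.005 and 0.005 m and z of module_b_front in the frame of chute between -0.005 and 0.005 m and y of module_b in the frame of chute between -0.005 and 0.005 m and z of module_b in the frame of chute between -0.005 and 0.005 m) or (x of module_b_front in the frame of chute between -0.005 and 0.006 m and y of module_b_front in the frame of chute between -0.005 and 0.005 m and z of module_b_front in the frame of chute between -0.005 and 0.005 m and y of module_b in the frame of chute between -0.005 and 0.005 m and z of module_b in the frame of chute between -0.005 and 0.005 m and x of module_a_front in the frame of chute between 0.075 and 0.086 m and y of module_a_front in the frame of chute between -0.005 and 0.005 m and z of module_a_front in the frame of chute between -0.005 and 0.005 m and y of module_a in the frame of chute between -0.005 and 0.005 m and z of module_a in the frame of chute between -0.005 and 0.005 m)) and value of joint guard below 0.004 m and linear speed of each of module_a, module_b below 0.02 m/s); the robot touches nothing.
It fails at once if the guard is slammed (faster than 0.6 m/s) (velocity of joint guard above 0.6 m/s or velocity of joint guard below -0.6 m/s).
It fails at once if a bystander (mug, mouse or spool) is moved more than 30 mm (distance of any of mug, mouse, spool from where it was at the start of the episode above 0.03 m).
It also fails if it takes over 72 s, if anything falls off the work surface, if the arm or the gripper's body presses on something with over 40 N, if the wrist force passes 120 N, or if a joint passes its speed limit or range.

## Working session

There is one attempt and no reset: what is moved stays moved. The work goes in short steps, Python scripts to look and compute and a tool call to move; the robot and the scene stay as the last step left them, time stands still between calls to the robot, and variables do not carry over. Pictures are saved under pics/ and viewed, at most 10 in all, crops included, and the job is handed in when it is done.

Besides the shell and the picture viewer there is one more tool, called after ">>>" as name(argument=value, ...) on one line, values as JSON. servo_tool: Moves the arm, as the interface text tells. Its arguments: {"type":"object","properties":{"fingers":{"type":"array"},"dp":{"type":"array"},"delta_rot":{"type":"array"},"force":{"type":"number"}},"required":["fingers","dp","delta_rot"]}

```bash
mkdir -p pics
cat > h.py <<'E'
import numpy as np, cv2
from scipy.spatial.transform import Rotation as Ro
from workcell import r
def cal(n):
    c=r.get_calibration(n); return {k:np.array(v,float) for k,v in c.items()}
def ray(n,px):
    c=cal(n); d=np.array([(px[0]-c['cx'])/c['fx'],(px[1]-c['cy'])/c['fy']]); u=d.copy()
    for _ in range(20): u=d/(1+c['k1']*(u@u))
    R=c['R']; return -R.T@c['t'], R.T@np.array([u[0],u[1],1])
def atz(n,px,z):
    o,d=ray(n,px); return o+d*(z-o[2])/d[2]
def proj(n,X):
    c=cal(n); p=c['R']@np.asarray(X,float)+c['t']; u=p[:2]/p[2]; u=u*(1+c['k1']*(u@u))
    return np.array([c['fx']*u[0]+c['cx'],c['fy']*u[1]+c['cy']])
def snap(n,f,crop=None,s=1.5):
    im=r.capture(n)[:,:,::-1]
    if crop: a,b,c,d=crop; im=im[b:d,a:c]
    cv2.imwrite(f'pics/{f}.png',cv2.resize(im,None,fx=s,fy=s,interpolation=cv2.INTER_CUBIC))
E
python3 - <<'E'
from h import *
snap('top','t0'); snap('side','s0')
for n in('top','side'):
    c=cal(n); print(n,-c['R'].T@c['t'],c['R'].round(3).tolist(),c['fx'],c['k1'])
    for t in['module_a','guard_handle','guard','mug','mouse','spool','chute','tube_mouth','trough_mid','track_mid','module_a_front']:
        try: print(t,[(np.round(b['pixel'],1).tolist(),round(b['conf'],2)) for b in r.boxes_of(t,n)])
        except Exception as e: print(t,e)
s=r.state();print(s['time_s'],s['eef_pos'],s['ee_rot'])
E
```

```text
top [ 0.30845146 -0.13022948  1.20546599] [[-0.06, -0.998, 0.005], [-0.975, 0.058, -0.215], [0.214, -0.018, -0.977]] 389.98300240917297 -0.11540867399982928
module_a [([263.8, 229.3], 0.87), ([247.1, 189.6], 0.65), ([286.8, 169.4], 0.64), ([293.7, 130.9], 0.54)]
guard_handle [([148.5, 180.9], 0.93)]
guard [([149.6, 180.8], 0.87)]
mug [([350.4, 190.0], 0.76)]
mouse [([358.0, 248.2], 0.73), ([152.0, 178.1], 0.37), ([138.6, 196.4], 0.29)]
spool [([243.6, 136.1], 0.59)]
chute [([136.1, 192.5], 0.6)]
tube_mouth [([137.2, 194.6], 0.8)]
trough_mid [([135.1, 196.5], 0.56)]
track_mid [([141.7, 193.4], 0.9)]
module_a_front [([259.7, 230.7], 0.93), ([149.3, 180.7], 0.72)]
side [ 0.10567749 -1.22103048  0.90636255] [[0.924, -0.382, 0.009], [-0.202, -0.51, -0.836], [0.324, 0.771, -0.548]] 450.5726562690957 0.01837191639462767
module_a [([334.7, 234.4], 0.97), ([227.6, 234.4], 0.92), ([291.4, 236.7], 0.76), ([259.3, 216.6], 0.63)]
guard_handle [([234.8, 140.6], 0.89)]
guard [([235.4, 146.3], 0.88)]
mug [([296.8, 278.0], 0.91), ([238.0, 313.3], 0.31)]
mouse [([238.1, 314.4], 0.94)]
spool [([310.3, 205.7], 0.8)]
chute [([228.7, 155.6], 0.94)]
tube_mouth [([229.7, 154.1], 0.58)]
trough_mid [([306.7, 207.7], 0.7), ([223.8, 157.6], 0.67)]
track_mid [([227.4, 156.1], 0.73), ([236.6, 144.5], 0.51)]
module_a_front [([226.7, 235.7], 0.7)]
1.2 [0.15967061 0.65584628 0.19221194] [3.74181007e-01 3.11920187e+00 3.48037676e-05]
```

View pics/t0.png

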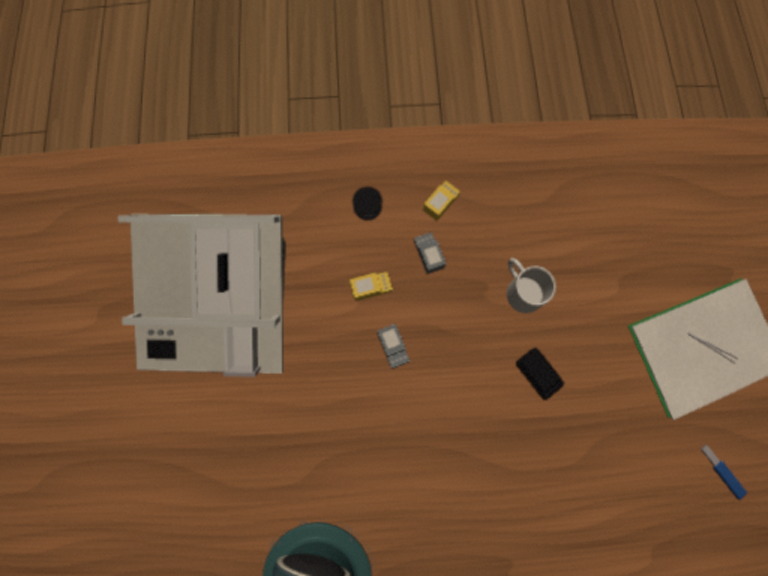

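View pics/s0.png

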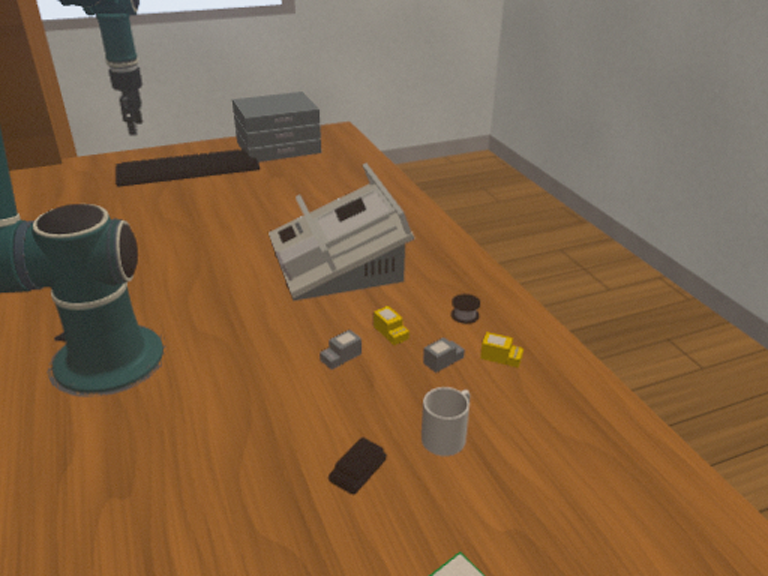

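The overview shows the tester at top px (137,195) with its handle at (148,181). The grey modules are at (263,230) and (287,169), and the yellow look-alikes at (247,190) and (294,131). I'll zoom in for precise corner pixels.

Run:
```python
from h import *
for n,f,(a,b,c,d),s in[('top','tc',(76,136,204,256),5),('side','sc',(168,100,288,204),6)]:
    im=r.capture(n)[b:d,a:c,::-1]; cv2.imwrite(f'pics/{f}.png',cv2.resize(im,None,fx=s,fy=s,interpolation=cv2.INTER_CUBIC))
# modules: both in a composite
T=r.capture('top')[:,:,::-1];S=r.capture('side')[:,:,::-1]
cv2.imwrite('pics/raw_t.png',T);cv2.imwrite('pics/raw_s.png',S)
f=lambda im,a,b:cv2.resize(im[b:b+40,a:a+50],None,fx=8,fy=7.5,interpolation=cv2.INTER_CUBIC)
cv2.imwrite('pics/mods.png',np.vstack([np.hstack([f(T,240,210),f(T,262,150)]),np.hstack([f(S,203,212),f(S,270,216)])]))
```

```text
(no output)
```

View pics/tc.png

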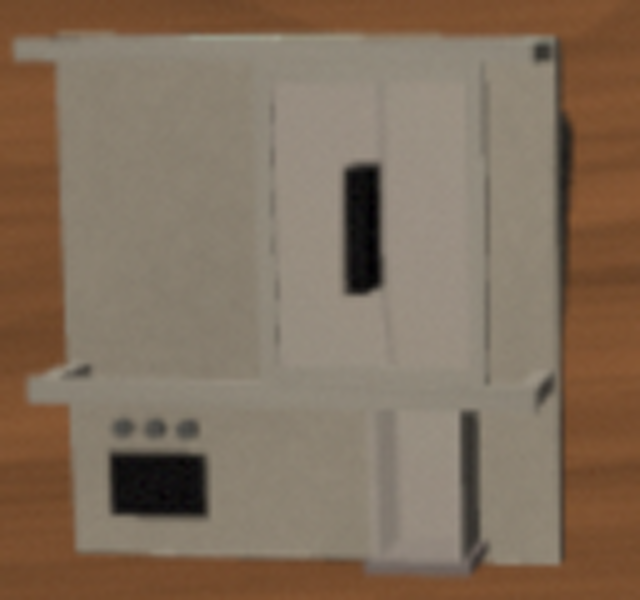

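View pics/sc.png

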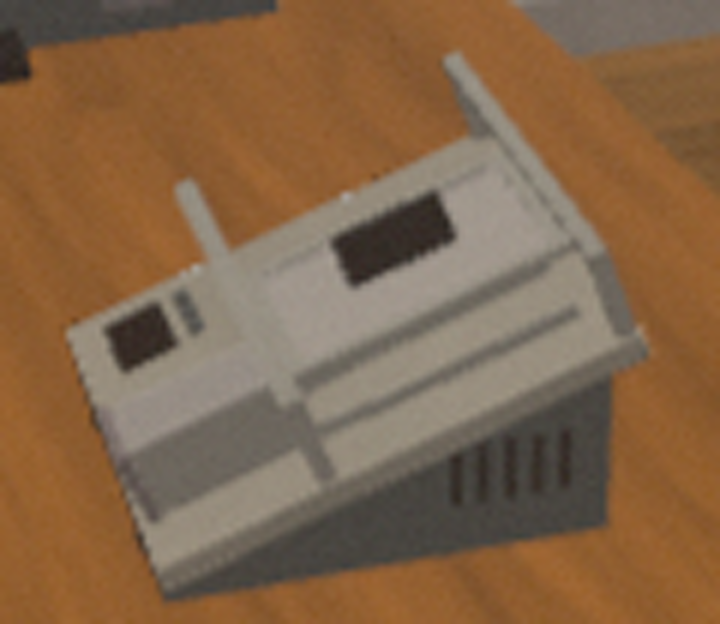

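View pics/mods.png

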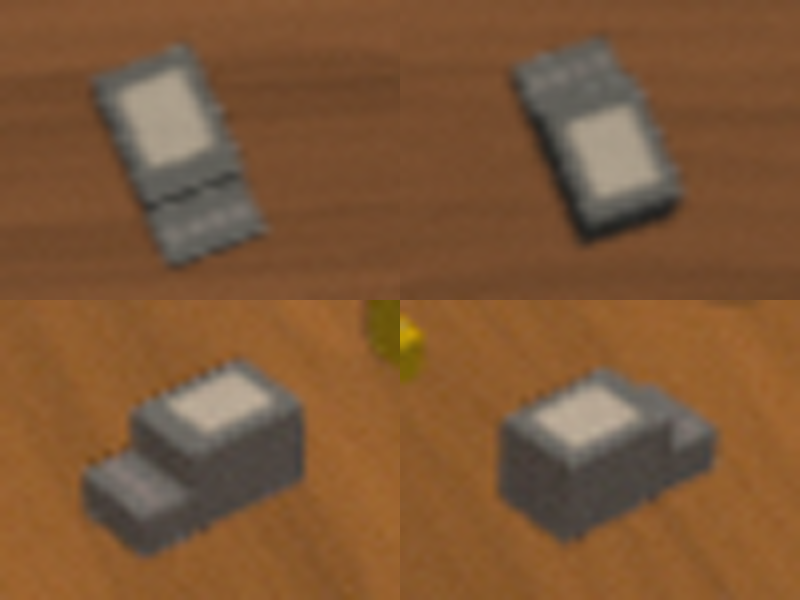

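The crops give usable corners. In the top crop the deck corners are at (558,38), (562,563) and (77,550), and the handle's left edge is x≈345, rows 165–295. Module 1's terminals point toward the robot and module 2's point away. Next I'll fit the poses.

```bash
cat > fit.py <<'E'
from h import *
from scipy.optimize import least_squares
def full(p,off,s): return (np.array(p)+.5)/np.array(s)-.5+np.array(off)
def fit(obs,x0,T,npar):
    def res(v): return np.concatenate([proj(n,T(v,X))-px for n,X,px in obs])
    o=least_squares(res,x0,loss='soft_l1',f_scale=.7); R=res(o.x).reshape(-1,2); return o.x,R
t=lambda X,p:('top',np.array(X)/1e3,full(p,(76,136),5)); s=lambda X,p:('side',np.array(X)/1e3,full(p,(168,100),6))
A=Ro.from_euler('y',-20,degrees=True)
CH=[t((300,-75,0),(558,38)),t((-15,-75,0),(562,563)),t((-15,225,0),(77,550)),t((105,222,61),(28,378)),t((91,222,61),(28,403)),
 s((-15,-75,0),(163,580)),s((300,-75,0),(648,345)),s((-15,225,0),(67,332)),s((105,222,61),(190,182)),
]
H=[t((230,7,89),(345,165)),t((160,7,89),(345,295)),s((160,7,89),(332,240)),s((230,7,89),(440,192)),s((160,-7,57),(350,288)),s((230,-7,57),(455,235))]
H=[(n,X+np.array([0,0,9.]),p) for n,X,p in H]
def Tc(v,X):
    X=X.copy()
    if X[2]>5: X[2]-=9; X[1]+=v[4]
    return v[:3]+(Ro.from_euler('z',v[3])*A).apply(X)
v,R=fit(CH+H,[.45,.25,.05,0,0],Tc,5); print('chute',v.round(4),np.degrees(v[3])); print(R.round(1).tolist())
def Tm(v,X): return np.r_[v[:2],0]+Ro.from_euler('z',v[2]).apply(X)
def mod(off_t,off_s,T,S,x0):
    obs=[('top',np.array(X)/1e3,full(p,off_t,(8,7.5))) for X,p in T]+[('side',np.array(X)/1e3,full(p,off_s,(8,7.5))) for X,p in S]
    m,R=fit(obs,x0,Tm,3); print('mod',m.round(4),np.degrees(m[2])); print(R.round(1).tolist()); return m
g=atz('top',(263,230),.02)
m1=mod((240,210),(203,212),[((40,20,42),(95,78)),((40,-20,42),(185,45)),((-40,20,22),(178,265)),((-40,-20,22),(265,232)),((-16,20,42),(150,205)),((-16,-20,42),(242,178))],
 [((-40,-20,0),(148,255)),((-40,20,22),(85,170)),((-16,20,42),(135,105)),((40,20,42),(238,58)),((40,-20,42),(302,105)),((40,-20,0),(300,178)),((-16,-20,42),(198,152))],[g[0],g[1],.3])
g=atz('top',(287,169),.02)
m2=mod((262,150),(270,216),[((-40,20,22),(203,38)),((-40,-20,22),(115,70)),((40,20,42),(280,187)),((40,-20,0),(182,240))],
 [((40,20,0),(165,240)),((40,-20,42),(100,125)),((40,20,42),(170,165)),((-16,-20,42),(200,70)),((-16,20,42),(270,125)),((-40,20,22),(315,135)),((-40,20,0),(312,175)),((-40,-20,22),(255,88))],[g[0],g[1],3.4])
np.save('fit.npy',np.array([v,np.r_[m1,0,0],np.r_[m2,0,0]]))
E
python3 fit.py
```

```text
chute [ 0.4233  0.1253  0.0328 -0.0729  0.0211] -4.174835351151933
[[-0.1, -0.4], [-0.0, 0.0], [0.1, 0.3], [0.4, -0.2], [0.6, -0.4], [-1.1, -1.0], [-0.6, -1.5], [-0.3, 0.0], [0.5, -0.0], [-0.5, 0.1], [0.0, -0.3], [-0.6, 0.3], [-0.9, -0.3], [0.7, 1.1], [0.8, 1.4]]
mod [ 0.4453 -0.1746  0.3326] 19.057785195365796
[[-0.5, -0.0], [0.5, -0.7], [-0.8, 0.2], [0.5, -0.5], [-0.2, 0.2], [0.6, -1.3], [-0.4, 0.6], [-0.7, 0.0], [-1.0, 0.4], [0.2, -0.5], [0.3, -0.8], [0.7, -0.0], [-0.9, 0.3]]
mod [ 0.6388 -0.2648  3.431 ] 196.583193586445
[[0.9, -0.4], [0.1, -0.6], [1.2, 1.0], [0.2, 1.4], [-0.3, 1.0], [-0.4, -1.0], [-0.2, 0.3], [0.6, -0.7], [0.8, -1.7], [0.3, -1.0], [0.1, -0.8], [-1.1, -1.0]]
```

```bash
cat > plan.py <<'E'
from h import *
F=np.load('fit.npy'); v=F[0]
C=Ro.from_euler('z',v[3])*Ro.from_euler('y',-20,degrees=True); O=v[:3]
def cw(x,y,z): return O+C.apply(np.array([x,y,z])/1e3)      # chute mm -> world
def wc(p): return C.inv().apply(np.asarray(p)-O)*1e3
def tool(yaw,tilt=0): # yaw deg of tool x in world, tilt deg toward chute normal (tool pointing down)
    return Ro.from_euler('z',yaw,degrees=True)*Ro.from_euler('x',180,degrees=True)*Ro.from_euler('y',-tilt,degrees=True)
CY=180+np.degrees(v[3])
def plan(wps,start=None):
    """wps: (pos,Rot,nrows[,mode]) chained; prints rows"""
    s=r.state(); p=np.array(s['eef_pos']); R=Ro.from_rotvec(s['ee_rot'])
    if start: p,R=start
    for pos,Rt,n in wps:
        w=(R.inv()*Rt).as_rotvec(degrees=True)/n; w=np.round(w,1)
        dps=[]
        for i in range(n):
            d=np.round(R.inv().apply((pos-p)/(n-i))*1e3,0 if i<n-1 else 1); dps.append(d.tolist())
            p=p+R.apply(d)/1e3; R=R*Ro.from_rotvec(w,degrees=True)
        print(n,'rot',w.tolist(),'dp',str(dps).replace('.0,',',').replace('.0]',']'))
    return p,R
def where():
    s=r.state(); R=Ro.from_rotvec(s['ee_rot']).as_matrix()
    print(round(s['time_s'],2),'tcp',np.round(s['eef_pos'],4),'chute',wc(s['eef_pos']).round(1),'yaw',np.degrees(np.arctan2(R[1,0],R[0,0])).round(1),'F',np.round(s['wrist_force'],1),'gap',round(s['finger_gap'],4),'q',np.round(s['q'],2))
E
python3 - <<'E'
import re
exec(open('fit.py').read().replace("np.save","#"))
for drop in([5,6],[5,6,7],[0,1,2]):
    v2,_=fit([c for i,c in enumerate(CH) if i not in drop]+H,[.45,.25,.05,0,0],Tc,5); print(drop,v2.round(4))
from plan import *
T=tool(CY); g=21
print(CY,cw(195,g,66))
plan([(cw(195,g,130),T,20),(cw(195,g,66),T,4)])
E
```

```text
chute [ 0.4233  0.1253  0.0328 -0.0729  0.0211] -4.174835351151933
[[-0.1, -0.4], [-0.0, 0.0], [0.1, 0.3], [0.4, -0.2], [0.6, -0.4], [-1.1, -1.0], [-0.6, -1.5], [-0.3, 0.0], [0.5, -0.0], [-0.5, 0.1], [0.0, -0.3], [-0.6, 0.3], [-0.9, -0.3], [0.7, 1.1], [0.8, 1.4]]Traceback (most recent call last):
  File "<stdin>", line 2, in <module>
  File "<string>", line 24, in <module>
  File "<string>", line 22, in mod
  File "<string>", line 6, in fit
    return func(*args, **kwargs)
    result = trf(vector_fun.fun, vector_fun.jac, x0, f0, J0, lb, ub, ftol, xtol,
                 gtol, max_nfev, x_scale, loss_function, tr_solver,
                 tr_options.copy(), verbose, callback=callback_wrapped)
    return trf_no_bounds(
        fun, jac, x0, f0, J0, ftol, xtol, gtol, max_nfev, x_scale,
        loss_function, tr_solver, tr_options, verbose, callback=callback)
    J = jac(x)
    self._update_jac()
    ~~~~~~~~~~~~~~~~^^
    self.J = self.jac_wrapped(xp_copy(self.x), f0=self.f)
             ~~~~~~~~~~~~~~~~^^^^^^^^^^^^^^^^^^^^^^^^^^^^
    J, dct = approx_derivative(
             ~~~~~~~~~~~~
[... 429 characters left out ...]
^
    df = [f_eval - f0 for f_eval in f_evals]
                                    ^^^^^^^
    f = np.atleast_1d(self.fun(x, *self.args, **self.kwargs))
                      ~~~~~~~~^^^^^^^^^^^^^^^^^^^^^^^^^^^^^^
    return np.atleast_1d(self.fun(x))
                         ~~~~~~~~^^^
    return self.f(x, *self.args, **self.kwargs)
           ~~~~~~^^^^^^^^^^^^^^^^^^^^^^^^^^^^^^
  File "<string>", line 5, in res
  File "h.py", line 13, in proj
    c=cal(n); p=c['R']@np.asarray(X,float)+c['t']; u=p[:2]/p[2]; u=u*(1+c['k1']*(u@u))
  File "h.py", line 5, in cal
    c=r.get_calibration(n); return {k:np.array(v,float) for k,v in c.items()}
ValueError: time passes only in moves, steps and waits
```

```bash
sed -i 's/^def cal(n):/import functools\n@functools.lru_cache\ndef cal(n):/' h.py
python3 - <<'E'
exec(open('fit.py').read().split("def Tm")[0])
for drop in([5,6],[5,6,7],[0,1,2]):
    v2,_=fit([c for i,c in enumerate(CH) if i not in drop]+H,[.45,.25,.05,0,0],Tc,5); print(drop,v2.round(4))
from plan import *
T=tool(CY); g=21
print(CY,cw(195,g,66))
plan([(cw(195,g,130),T,20),(cw(195,g,66),T,4)])
E
```

```text
chute [ 0.4233  0.1253  0.0328 -0.0729  0.0211] -4.174835351151933
[[-0.1, -0.4], [-0.0, 0.0], [0.1, 0.3], [0.4, -0.2], [0.6, -0.4], [-1.1, -1.0], [-0.6, -1.5], [-0.3, 0.0], [0.5, -0.0], [-0.5, 0.1], [0.0, -0.3], [-0.6, 0.3], [-0.9, -0.3], [0.7, 1.1], [0.8, 1.4]]
[5, 6] [ 0.4226  0.1253  0.0345 -0.0742  0.0204]
[5, 6, 7] [ 0.4224  0.1251  0.0351 -0.0738  0.0202]
[0, 1, 2] [ 0.424   0.1249  0.0329 -0.0668  0.0206]
175.82516464884807 [0.58509332 0.13453423 0.16151777]
20 rot [-0.0, 0.0, -0.5] dp [[-26, -20, -1], [-26, -21, -1], [-25, -21, -2], [-25, -21, -1], [-25, -21, -2], [-25, -22, -1], [-25, -22, -2], [-24, -22, -1], [-24, -22, -2], [-24, -22, -1], [-24, -23, -2], [-24, -23, -1], [-23, -23, -2], [-23, -23, -1], [-23, -24, -2], [-23, -24, -1], [-23, -24, -2], [-22, -24, -1], [-22, -24, -2], [-22.7, -24.2, -1.5]]
4 rot [-0.0, 0.0, 0.1] dp [[-5, -0, 15], [-6, -0, 15], [-5, -0, 15], [-5.9, -0.1, 15.2]]
```

>>> servo_tool(fingers=[0,0,0,0,0,0,0,0], dp=[[-26,-20,-1],[-26,-21,-1],[-25,-21,-2],[-25,-21,-1],[-25,-21,-2],[-25,-22,-1],[-25,-22,-2],[-24,-22,-1]], delta_rot=[[0,0,-0.5],[0,0,-0.5],[0,0,-0.5],[0,0,-0.5],[0,0,-0.5],[0,0,-0.5],[0,0,-0.5],[0,0,-0.5]], force=40)

```text
time_s: 2.07
eef_pos: [0.3221, 0.4466, 0.2036]
ee_rot: [0.264, 3.13, 0.001]
wrist_force: [0.3, -0.2, -1.0]
finger_gap: 0.0853
finger_force: 0.0
```

>>> servo_tool(fingers=[0,0,0,0,0,0,0,0], dp=[[-24,-22,-2],[-24,-22,-1],[-24,-23,-2],[-24,-23,-1],[-23,-23,-2],[-23,-23,-1],[-23,-24,-2],[-23,-24,-1]], delta_rot=[[0,0,-0.5],[0,0,-0.5],[0,0,-0.5],[0,0,-0.5],[0,0,-0.5],[0,0,-0.5],[0,0,-0.5],[0,0,-0.5]])

```text
time_s: 2.73
eef_pos: [0.483, 0.2383, 0.2157]
ee_rot: [0.155, 3.137, 0.001]
wrist_force: [-0.1, 0.2, 0.5]
finger_gap: 0.0853
finger_force: 0.0
```

>>> servo_tool(fingers=[0,0,0,0,0], dp=[[-23,-24,-2],[-22,-24,-1],[-22,-24,-2],[-23,-24,-1.5],[0,0,0]], delta_rot=[[0,0,-0.5],[0,0,-0.5],[0,0,-0.5],[0,0,-0.5],[0,0,0]])

```text
time_s: 3.15
eef_pos: [0.567, 0.1318, 0.2222]
ee_rot: [0.107, 3.137, -0.003]
wrist_force: [-0.0, -0.0, 0.7]
finger_gap: 0.0855
finger_force: 0.0
```

Run:
```python
from h import *
F=np.load('fit.npy'); F[0]=[0.4226,0.1253,0.0345,-0.0742,0.0204]; np.save('fit.npy',F)
from plan import *
where(); T=tool(CY); plan([(cw(195,21,66),T,4)])
```

```text
3.15 tcp [0.567  0.1318 0.2222] chute [199.1  17.2 127.3] yaw 176.1 F [-0.  -0.   0.7] gap 0.0855 q [ 0.19  0.07  1.77 -0.    1.3  -1.31]
4 rot [-0.0, 0.0, 0.1] dp [[-4, 1, 15], [-4, 1, 15], [-4, 1, 15], [-4.9, 0.9, 14]]
```

>>> servo_tool(fingers=[0,0,0,0,1,1,1,1], dp=[[-4,1,15],[-4,1,15],[-4,1,15],[-5,1,14],[0,0,0],[0,0,0],[0,0,0],[0,0,0]], delta_rot=[[0,0,0],[0,0,0],[0,0,0],[0,0,0],[0,0,0],[0,0,0],[0,0,0],[0,0,0]])

```text
time_s: 3.82
eef_pos: [0.5813, 0.1396, 0.164]
ee_rot: [0.1, 3.138, 0.001]
wrist_force: [1.5, -0.4, -0.4]
finger_gap: 0.0391
finger_force: 0.0
```

>>> servo_tool(fingers=[1,1,1,1,1,1,1], dp=[[0,0,0],[0,0,0],[0,6,0],[0,12,0],[0,16,0],[0,18,0],[0,18,0]], delta_rot=[[0,0,0],[0,0,0],[0,0,0],[0,0,0],[0,0,0],[0,0,0],[0,0,0]])

```text
time_s: 4.4
eef_pos: [0.5853, 0.2107, 0.1629]
ee_rot: [0.101, 3.14, 0.001]
wrist_force: [-0.2, -0.7, -0.8]
finger_gap: -0.0003
finger_force: 0.0
```

```bash
python3 -c "
from plan import *
where()"
```

```text
4.4 tcp [0.5853 0.2107 0.1629] chute [190.4  97.2  67.3] yaw 176.3 F [-0.2 -0.7 -0.8] gap -0.0003 q [ 0.31  0.18  1.76  0.    1.2  -1.2 ]
```

Run:
```python
from h import *
T=r.capture('top')[136:256,76:204,::-1];S=r.capture('side')[90:210,160:288,::-1]
cv2.imwrite('pics/g1.png',cv2.resize(np.hstack([T,S]),None,fx=3,fy=3,interpolation=cv2.INTER_CUBIC))
```

```text
(no output)
```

View pics/g1.png

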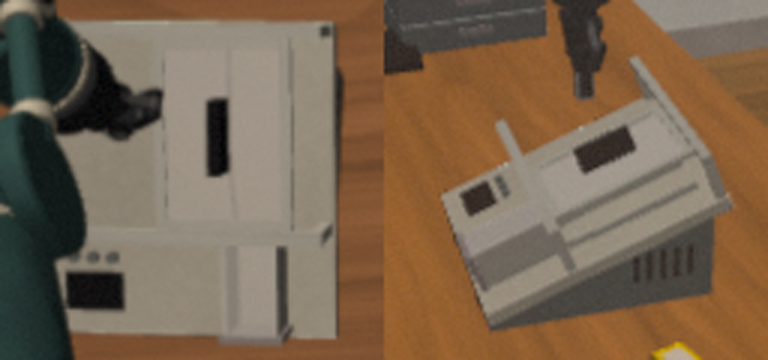

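Run:
```python
from plan import *
p=r.state()['eef_pos']
for n in('top','side'): print(n,proj(n,p),[proj(n,cw(195,y,89)).round(1) for y in(0,10,20,97)],proj(n,cw(190,97,0)))
```

```text
top [121.43403682 182.20311707] [array([154.4, 181.8]), array([150.8, 181.8]), array([147.2, 181.7]), array([119.5, 181.3])] [129.55792415 179.81587658]
side [226.819094   132.18773317] [array([233.2, 138.7]), array([232.4, 137.4]), array([231.6, 136.2]), array([226. , 127.1])] [233.23813514 146.7380374 ]
```

Run:
```python
from h import *
a=r.capture('top');b=r.capture('side');p=np.array(r.state()['eef_pos'])
from scipy.optimize import least_squares
o=least_squares(lambda X:np.r_[proj('top',X)-[128.5,170.5],proj('side',X)-[227,122.5]],p); print(o.x,o.fun,o.x-p)
def mk(im,n,x0,y0,w,h,s):
    c=np.ascontiguousarray(cv2.resize(im[y0:y0+h,x0:x0+w,::-1],None,fx=s,fy=s,interpolation=cv2.INTER_CUBIC))
    for z,col in((0,(0,0,255)),(.05,(0,255,0)),(.1,(255,0,0))):
        q=((proj(n,p+[0,0,z])+.5-[x0,y0])*s).astype(int); cv2.circle(c,tuple(q.tolist()),4,col,1)
    return c
cv2.imwrite('pics/g2.png',np.hstack([mk(a,'top',80,136,80,90,5),mk(b,'side',190,70,80,90,5)]))
```

```text
[0.59162397 0.17619083 0.22093564] [-0.59277647  3.30904532  4.41331694 -1.1047266 ] [ 0.00657787 -0.03378625  0.0583158 ]
```

View pics/g2.png

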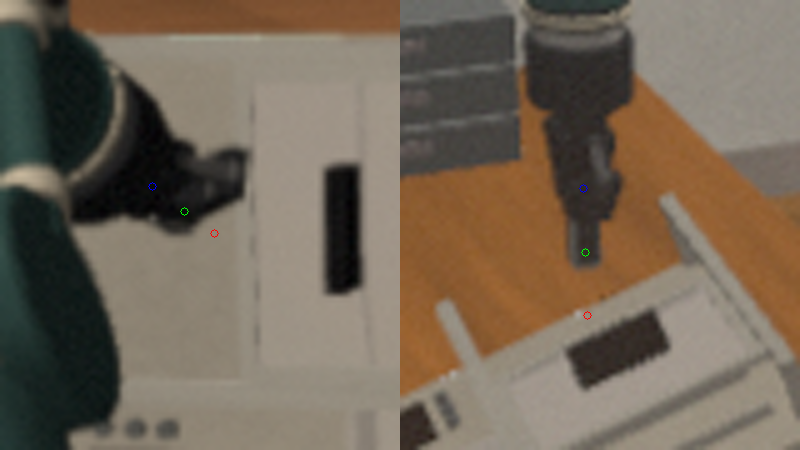

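Run:
```python
from h import *
for z in(.192,.212,.232,.252): print(z,proj('side',[.1597,.6558,z])*1.5)
s=r.state(); print({k:np.round(s[k],3).tolist() for k in('q','eef_pos','ee_rot')})
from plan import *
p=np.array(s['eef_pos'])
for dz in(.03,.035,.04): print(dz,[proj(n,p+[0,0,dz]) for n in('top','side')])
```

```text
0.192 [139.28317614 146.52093152]
0.212 [137.86277584 139.55739096]
0.232 [136.42407916 132.50848714]
0.252 [134.96671447 125.37255362]
{'q': [0.305, 0.184, 1.756, -0.0, 1.202, -1.203], 'eef_pos': [0.585, 0.21, 0.163], 'ee_rot': [-0.098, -3.14, 0.001]}
0.03 [array([118.8288833 , 179.60540798]), array([226.76440765, 125.11257914])]
0.035 [array([118.22950363, 179.15269139]), array([226.72647381, 123.86303231])]
0.04 [array([117.62475677, 178.69583376]), array([226.68840385, 122.60926327])]
```

The fingertips look about 38 mm above the reported TCP in both cameras, which is why the grasp missed. I'll confirm by gently touching the empty deck beside the guard.

>>> servo_tool(fingers=[1,1,1,1,1,1,1], dp=[[0,20,0],[0,20,10],[0,0,20],[0,0,20],[0,0,15],[0,0,5],[0,0,0]], delta_rot=[[0,0,0],[0,0,0],[0,0,0],[0,0,0],[0,0,0],[0,0,0],[0,0,0]])

```text
time_s: 5.18
eef_pos: [0.5862, 0.2478, 0.0906]
ee_rot: [-0.102, -3.136, 0.003]
wrist_force: [-0.4, 0.2, 0.0]
finger_gap: 0.0001
finger_force: 0.0
```

```bash
python3 -c "
from plan import *
where()"
```

```text
5.18 tcp [0.5862 0.2478 0.0906] chute [164.  134.3   0. ] yaw 176.3 F [-0.4  0.2  0. ] gap 0.0001 q [ 0.36  0.27  1.79 -0.    1.09 -1.14]
```

>>> servo_tool(fingers=[1,1,1], dp=[[0,0,15],[0,0,12],[0,0,0]], delta_rot=[[0,0,0],[0,0,0],[0,0,0]])

```text
time_s: 5.43
eef_pos: [0.5864, 0.2481, 0.0638]
ee_rot: [-0.102, -3.137, 0.002]
wrist_force: [-0.9, -0.6, -1.1]
finger_gap: 0.0003
finger_force: 0.0
```

>>> servo_tool(fingers=[1,1], dp=[[0,0,4],[0,0,0]], delta_rot=[[0,0,0],[0,0,0]])

```text
time_s: 5.6
eef_pos: [0.5878, 0.2488, 0.0617]
ee_rot: [-0.101, -3.14, 0.0]
wrist_force: [0.1, 0.1, -0.4]
finger_gap: -0.0006
finger_force: 0.0
```

>>> servo_tool(fingers=[1,1], dp=[[0,0,3],[0,0,0]], delta_rot=[[0,0,0],[0,0,0]])

```text
time_s: 5.77
eef_pos: [0.588, 0.2491, 0.0589]
ee_rot: [0.101, 3.14, 0.0]
wrist_force: [-0.7, -0.4, -0.5]
finger_gap: -0.0001
finger_force: 0.0
```

>>> servo_tool(fingers=[1,1], dp=[[0,0,3],[0,0,0]], delta_rot=[[0,0,0],[0,0,0]])

```text
time_s: 5.93
eef_pos: [0.5886, 0.2493, 0.0568]
ee_rot: [0.101, 3.138, 0.001]
wrist_force: [-0.5, -0.2, 2.6]
finger_gap: 0.0004
finger_force: 1.0
```

```bash
cat >> plan.py <<'E'
D=.0385
def tip(p,R): return np.asarray(p)+R.apply([0,0,D])   # command TCP for a wanted true tip position
def trueTip():
    s=r.state(); return np.array(s['eef_pos'])-Ro.from_rotvec(s['ee_rot']).apply([0,0,D])
E
python3 - <<'E'
from plan import *
where(); T=tool(CY); print(wc(trueTip()))
s=r.state(); p=np.array(s['eef_pos'])
plan([(p+[-.005,0,.12],T,4),(tip(cw(195,21,115),T),T,6),(tip(cw(195,21,66),T),T,3)])
E
```

```text
5.93 tcp [0.5886 0.2493 0.0568] chute [154.6 135.9 -32.5] yaw 176.3 F [-0.5 -0.2  2.6] gap 0.0004 q [ 0.36  0.31  1.81 -0.    1.02 -1.14]
[167.68854463 135.92244291   3.66392661]
4 rot [0.0, 0.0, 0.1] dp [[1, -0, -30], [1, -0, -30], [1, -0, -30], [1.8, -0.3, -30]]
6 rot [0.0, 0.0, 0.0] dp [[1, -19, 1], [1, -19, 1], [1, -19, 1], [2, -19, 1], [1, -19, 1], [1.8, -19.5, 0.9]]
3 rot [0.0, 0.0, 0.1] dp [[-6, -0, 15], [-5, -0, 16], [-5.6, -0.1, 15.1]]
```

>>> servo_tool(fingers=[1,0,0,0], dp=[[1,0,-30],[1,0,-30],[1,0,-30],[2,0,-30]], delta_rot=[[0,0,0],[0,0,0],[0,0,0],[0,0,0]])

```text
time_s: 6.27
eef_pos: [0.5826, 0.2492, 0.1768]
ee_rot: [-0.101, -3.14, 0.0]
wrist_force: [1.5, 0.2, 0.5]
finger_gap: 0.0359
finger_force: 0.0
```

>>> servo_tool(fingers=[0,0,0,0,0,0,0], dp=[[1,-19,1],[1,-19,1],[1,-19,1],[2,-19,1],[1,-19,1],[2,-19.5,1],[0,0,0]], delta_rot=[[0,0,0],[0,0,0],[0,0,0],[0,0,0],[0,0,0],[0,0,0],[0,0,0]])

```text
time_s: 6.85
eef_pos: [0.5668, 0.1326, 0.1695]
ee_rot: [-0.104, -3.139, 0.003]
wrist_force: [-0.3, 0.5, -0.3]
finger_gap: 0.0855
finger_force: 0.0
```

>>> servo_tool(fingers=[0,0,0.5,1,1,1,1,1], dp=[[-6,0,15],[-5,0,16],[-5.5,0,15],[0,0,0],[0,0,0],[0,0,0],[0,0,0],[0,0,0]], delta_rot=[[0,0,0],[0,0,0],[0,0,0],[0,0,0],[0,0,0],[0,0,0],[0,0,0],[0,0,0]])

```text
time_s: 7.52
eef_pos: [0.5847, 0.1346, 0.1253]
ee_rot: [0.1, 3.138, -0.0]
wrist_force: [-3.0, 0.6, 2.5]
finger_gap: 0.0135
finger_force: 41.3
```

>>> servo_tool(fingers=[1,1], dp=[[0,0,0],[0,0,0]], delta_rot=[[0,0,0],[0,0,0]])

```text
time_s: 7.68
eef_pos: [0.5846, 0.1346, 0.1252]
ee_rot: [0.102, 3.138, 0.001]
wrist_force: [-1.4, -1.1, 5.8]
finger_gap: 0.0133
finger_force: 41.6
```

```bash
python3 -c "
from plan import *
where();print(wc(trueTip()))"
```

```text
7.68 tcp [0.5846 0.1346 0.1252] chute [182.2  21.3  30.2] yaw 176.3 F [-1.4 -1.1  5.8] gap 0.0133 q [ 0.18  0.17  1.84  0.    1.13 -1.32]
[195.3409591   21.28230632  66.44355327]
```

>>> servo_tool(fingers=[1,1,1,1,1,1,1,1], dp=[[0,5,0],[0,10,0],[0,14,0],[0,16,0],[0,16,0],[0,16,0],[0,16,0],[0,14,0]], delta_rot=[[0,0,0],[0,0,0],[0,0,0],[0,0,0],[0,0,0],[0,0,0],[0,0,0],[0,0,0]])

```text
time_s: 8.35
eef_pos: [0.5925, 0.2406, 0.1253]
ee_rot: [0.101, 3.136, -0.003]
wrist_force: [2.6, -6.2, 5.2]
finger_gap: 0.0134
finger_force: 41.6
```

>>> servo_tool(fingers=[1,1,1,1,1], dp=[[0,10,0],[0,6,0],[0,3,0],[0,2,0],[0,0,0]], delta_rot=[[0,0,0],[0,0,0],[0,0,0],[0,0,0],[0,0,0]])

```text
time_s: 8.77
eef_pos: [0.594, 0.2612, 0.1253]
ee_rot: [0.101, 3.136, -0.002]
wrist_force: [1.9, -4.8, 5.2]
finger_gap: 0.0132
finger_force: 41.6
```

```bash
python3 -c "
from plan import *
where();print(wc(trueTip()))"
```

```text
8.77 tcp [0.594  0.2612 0.1253] chute [182.2 148.3  30.3] yaw 176.3 F [ 1.9 -4.8  5.2] gap 0.0132 q [ 0.38  0.26  1.73 -0.    1.14 -1.13]
[195.21488168 148.32142656  66.52997843]
```

>>> servo_tool(fingers=[1,1,1,1], dp=[[0,2,0],[0,2,0],[0,1,0],[0,0,0]], delta_rot=[[0,0,0],[0,0,0],[0,0,0],[0,0,0]])

```text
time_s: 9.1
eef_pos: [0.5939, 0.2609, 0.1253]
ee_rot: [0.102, 3.138, -0.015]
wrist_force: [0.1, -18.5, 10.0]
finger_gap: 0.0133
finger_force: 42.8
```

Run:
```python
from plan import *
where()
F=np.load('fit.npy'); m1=F[1]; m2=F[2]
def grasp(m): 
    p=np.r_[m[:2],0]+Ro.from_euler('z',m[2]).apply([.012,0,0]); return p, tool(np.degrees(m[2])+180)
s=r.state(); p=np.array(s['eef_pos']); R=Ro.from_rotvec(s['ee_rot'])
g,T=grasp(m1); print(g)
up=p+[0,0,.09]
plan([(up,R,3),(tip(g+[0,0,.09],T),T,13),(tip(g+[0,0,.012],T),T,4)])
```

```text
9.1 tcp [0.5939 0.2609 0.1253] chute [182.1 147.9  30.3] yaw 176.3 F [  0.1 -18.5  10. ] gap 0.0133 q [ 0.38  0.26  1.73 -0.01  1.15 -1.12]
[ 0.45667148 -0.17066472  0.        ]
3 rot [0.0, 0.0, 0.0] dp [[-0, -0, -30], [-0, -0, -30], [-0.2, -0.8, -30]]
13 rot [-0.0, 0.0, -1.8] dp [[8, -34, 13], [9, -33, 13], [11, -33, 13], [12, -33, 13], [13, -32, 13], [14, -32, 13], [14, -32, 13], [16, -31, 13], [16, -31, 13], [17, -30, 13], [18, -29, 13], [20, -29, 12], [20.2, -28, 12.5]]
4 rot [-0.1, -0.0, 0.2] dp [[-0, 0, 20], [-0, 0, 19], [-0, 0, 20], [-0.2, 0.5, 19]]
```

>>> servo_tool(fingers=[1,0,0,0,0,0], dp=[[0,-3,0],[0,0,0],[0,0,0],[0,0,-20],[0,0,-35],[0,0,-35]], delta_rot=[[0,0,0],[0,0,0],[0,0,0],[0,0,0],[0,0,0],[0,0,0]])

```text
time_s: 9.6
eef_pos: [0.59, 0.2644, 0.2117]
ee_rot: [-0.099, -3.134, 0.002]
wrist_force: [0.7, 0.9, 0.4]
finger_gap: 0.0729
finger_force: 0.0
```

>>> servo_tool(fingers=[0,0,0,0,0,0,0], dp=[[8,-34,13],[9,-33,13],[11,-33,13],[12,-33,13],[13,-32,13],[14,-32,13],[14,-32,13]], delta_rot=[[0,0,-1.8],[0,0,-1.8],[0,0,-1.8],[0,0,-1.8],[0,0,-1.8],[0,0,-1.8],[0,0,-1.8]])

```text
time_s: 10.18
eef_pos: [0.5168, 0.032, 0.1217]
ee_rot: [0.249, -3.131, -0.001]
wrist_force: [-0.9, -0.7, 0.1]
finger_gap: 0.0856
finger_force: 0.0
```

>>> servo_tool(fingers=[0,0,0,0,0,0,0], dp=[[16,-31,13],[16,-31,13],[17,-30,13],[18,-29,13],[20,-29,12],[20,-28,12.5],[0,0,0]], delta_rot=[[0,0,-1.8],[0,0,-1.8],[0,0,-1.8],[0,0,-1.8],[0,0,-1.8],[0,0,-1.8],[0,0,0]])

```text
time_s: 10.77
eef_pos: [0.4516, -0.1688, 0.0434]
ee_rot: [0.534, -3.091, -0.002]
wrist_force: [-0.3, 0.9, -0.3]
finger_gap: 0.0855
finger_force: 0.0
```

Run:
```python
from plan import *
where(); print(trueTip())
F=np.load('fit.npy'); m=F[1]
g=np.r_[m[:2],0]+Ro.from_euler('z',m[2]).apply([.012,0,0]); T=tool(np.degrees(m[2])+180)
plan([(tip(g+[0,0,.012],T),T,4)])
T0=r.capture('top')[200:260,230:310,::-1];S=r.capture('side')[190:250,195:275,::-1]
cv2.imwrite('pics/m1.png',cv2.resize(np.hstack([T0,S]),None,fx=5,fy=5,interpolation=cv2.INTER_CUBIC))
# detector on guard handle for true opening
print(r.boxes_of('guard_handle','top')[:1],proj('top',cw(195,150,80)))
```

```text
10.77 tcp [ 0.4516 -0.1688  0.0434] chute [  50.7 -291.2   -8.9] yaw -160.4 F [-0.3  0.9 -0.3] gap 0.0855 q [-0.41  0.05  2.15 -0.    0.95 -2.32]
[ 0.4517535  -0.16883013  0.08193117]
4 rot [0.0, -0.1, 0.1] dp [[-1, -1, 17], [-1, -1, 18], [-1, -1, 17], [-1.3, -0.6, 17.9]]
[{'pixel': [104.1, 182.0], 'conf': 0.84}] [101.93714197 180.7531568 ]
```

View pics/m1.png

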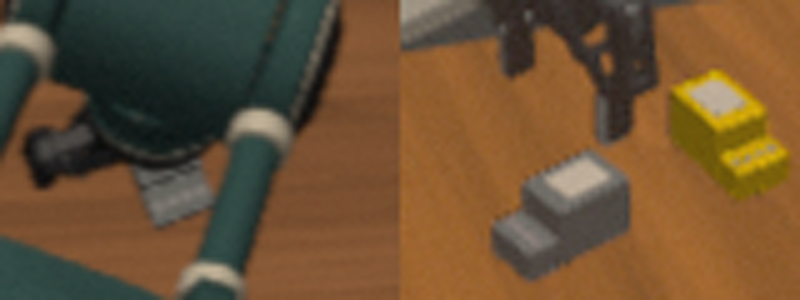

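Fingers straddle module 1 with the yellow look-alike clear. I'll descend and grip.

>>> servo_tool(fingers=[0,0,0,0,1,1,1,1], dp=[[-1,-1,17],[-1,-1,18],[-1,-1,17],[-1,0,18],[0,0,0],[0,0,0],[0,0,0],[0,0,0]], delta_rot=[[0,0,0],[0,0,0],[0,0,0],[0,0,0],[0,0,0],[0,0,0],[0,0,0],[0,0,0]])

```text
time_s: 11.58
eef_pos: [0.4619, -0.1675, -0.022]
ee_rot: [-0.539, 3.092, -0.003]
wrist_force: [-4.3, 3.3, 23.1]
finger_gap: 0.0401
finger_force: 38.5
```

>>> servo_tool(fingers=[1,1], dp=[[0,0,0],[0,0,0]], delta_rot=[[0,0,0],[0,0,0]])

```text
time_s: 11.75
eef_pos: [0.4619, -0.1677, -0.022]
ee_rot: [-0.537, 3.092, -0.002]
wrist_force: [1.6, 2.0, 5.9]
finger_gap: 0.0392
finger_force: 42.1
```

Run:
```python
from plan import *
where(); print(trueTip())
s=r.state(); p=np.array(s['eef_pos']); R=Ro.from_rotvec(s['ee_rot'])
T=tool(CY,20)
print(T.as_matrix().round(2).tolist(),C.as_matrix().round(2).tolist())
plan([(p+[0,0,.12],R,4),(tip(cw(197,-2,70),T),T,14)])
```

```text
11.75 tcp [ 0.4619 -0.1677 -0.022 ] chute [  37.9 -289.3  -73.9] yaw -160.3 F [1.6 2.  5.9] gap 0.0392 q [-0.4   0.16  2.17  0.    0.8  -2.31]
[ 0.46178884 -0.1676748   0.01649218]
[[-0.94, 0.07, 0.34], [0.07, 1.0, -0.03], [-0.34, 0.0, -0.94]] [[0.94, 0.07, -0.34], [-0.07, 1.0, 0.03], [0.34, 0.0, 0.94]]
4 rot [0.0, 0.0, 0.0] dp [[-0, -0, -30], [-0, -0, -30], [-0, -0, -30], [-0.4, -0.3, -30]]
14 rot [0.3, -1.4, 1.7] dp [[-16, 15, -2], [-15, 16, -2], [-15, 16, -2], [-14, 17, -2], [-14, 17, -1], [-14, 18, -1], [-13, 18, -1], [-12, 18, -1], [-12, 19, -0], [-11, 19, -0], [-11, 19, -0], [-10, 20, 0], [-10, 20, 0], [-9.1, 20.8, 0.9]]
```

>>> servo_tool(fingers=[1,1,1,1], dp=[[0,0,-20],[0,0,-33],[0,0,-34],[0,0,-33]], delta_rot=[[0,0,0],[0,0,0],[0,0,0],[0,0,0]])

```text
time_s: 12.08
eef_pos: [0.4589, -0.1671, 0.0972]
ee_rot: [0.537, -3.094, -0.001]
wrist_force: [1.4, -0.1, -1.4]
finger_gap: 0.0393
finger_force: 41.1
```

>>> servo_tool(fingers=[1,1,1,1,1,1,1], dp=[[-16,15,-2],[-15,16,-2],[-15,16,-2],[-14,17,-2],[-14,17,-1],[-14,18,-1],[-13,18,-1]], delta_rot=[[0.3,-1.4,1.7],[0.3,-1.4,1.7],[0.3,-1.4,1.7],[0.3,-1.4,1.7],[0.3,-1.4,1.7],[0.3,-1.4,1.7],[0.3,-1.4,1.7]])

```text
time_s: 12.67
eef_pos: [0.5271, -0.0277, 0.1131]
ee_rot: [-0.198, 2.96, -0.01]
wrist_force: [0.2, -0.9, -1.1]
finger_gap: 0.0393
finger_force: 41.2
```

>>> servo_tool(fingers=[1,1,1,1,1,1,1,1], dp=[[-12,18,-1],[-12,19,0],[-11,19,0],[-11,19,0],[-10,20,0],[-10,20,0],[-9,21,1],[0,0,0]], delta_rot=[[0.3,-1.4,1.7],[0.3,-1.4,1.7],[0.3,-1.4,1.7],[0.3,-1.4,1.7],[0.3,-1.4,1.7],[0.3,-1.4,1.7],[0.3,-1.4,1.7],[0,0,0]])

```text
time_s: 13.33
eef_pos: [0.5948, 0.1139, 0.1297]
ee_rot: [0.104, 2.791, -0.017]
wrist_force: [0.9, 0.5, -1.4]
finger_gap: 0.0392
finger_force: 44.8
```

>>> servo_tool(fingers=[1,1], dp=[[0,0,0],[0,0,0]], delta_rot=[[0,0,0],[0,0,0]])

```text
time_s: 13.5
eef_pos: [0.5934, 0.1106, 0.1287]
ee_rot: [0.104, 2.794, -0.02]
wrist_force: [0.4, -0.1, -1.0]
finger_gap: 0.0395
finger_force: 44.8
```

Run:
```python
from plan import *
where(); print(wc(trueTip())); s=r.state()
print((C.inv()*Ro.from_rotvec(s['ee_rot'])).as_matrix().round(3).tolist())
T=tool(CY,20)
plan([(tip(cw(205,-2,24),T),T,4)])
T0=r.capture('top')[130:250,110:210,::-1];S=r.capture('side')[90:210,180:280,::-1]
cv2.imwrite('pics/p1.png',cv2.resize(np.hstack([T0,S]),None,fx=4,fy=4,interpolation=cv2.INTER_CUBIC))
```

```text
13.5 tcp [0.5934 0.1106 0.1287] chute [193.3  -2.   29.9] yaw 175.7 F [ 0.4 -0.1 -1. ] gap 0.0395 q [ 0.2  -0.04  2.11 -0.14  0.75 -1.21]
[193.46413426  -1.90332974  68.3960508 ]
[[-1.0, 0.0, -0.003], [0.0, 1.0, -0.001], [0.003, -0.001, -1.0]]
4 rot [-0.0, -0.0, -0.0] dp [[-3, 0, 11], [-3, 0, 11], [-3, 0, 11], [-2.8, 0, 11.4]]
```

View pics/p1.png

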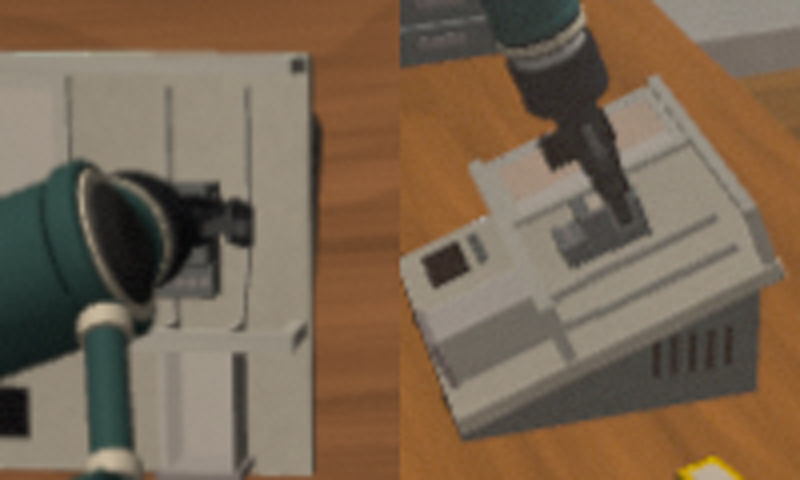

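Run:
```python
from plan import *
from scipy.optimize import least_squares
f=lambda v:np.r_[proj('side',cw(v[0],v[1]-20,v[2]))-[223.5,156.8],proj('side',cw(v[0]+80,v[1]-20,v[2]))-[242.3,148.3],proj('top',cw(v[0],v[1]-20,v[2]+22))-[164.3,204.0]]
o=least_squares(f,[140,-2,50]); print(o.x,o.fun.round(1))
print('walls',[proj('top',cw(x,y,10)).round(1) for x in(160,270) for y in(-29,29)])
```

```text
[132.51394019  -2.86560843  52.4271842 ] [-1.   0.8  0.8 -0.7 -0.  -0.2]
walls [array([171.1, 191. ]), array([151.5, 190.7]), array([170.7, 153.2]), array([150.9, 153. ])]
```

>>> servo_tool(fingers=[1,1,1,1,1], dp=[[-2,0,12],[-2,0,14],[-1,0,14],[0,0,8],[0,0,0]], delta_rot=[[0,0,0],[0,0,0],[0,0,0],[0,0,0],[0,0,0]])

```text
time_s: 14.02
eef_pos: [0.6149, 0.1083, 0.084]
ee_rot: [0.107, 2.795, -0.02]
wrist_force: [-0.5, 0.1, -1.6]
finger_gap: 0.0393
finger_force: 46.1
```

>>> servo_tool(fingers=[1,1,1], dp=[[0,0,2],[0,0,1],[0,0,0]], delta_rot=[[0,0,0],[0,0,0],[0,0,0]])

```text
time_s: 14.27
eef_pos: [0.6158, 0.1086, 0.0836]
ee_rot: [0.107, 2.794, -0.02]
wrist_force: [-7.2, -1.6, 6.4]
finger_gap: 0.0394
finger_force: 47.3
```

```bash
cat >> plan.py <<'E'
def fc():
    s=r.state(); print('tip',wc(trueTip()).round(1),'Fchute',C.inv().apply(s['wrist_force']).round(1),'gap',round(s['finger_gap'],4),'t',round(s['time_s'],2))
E
python3 -c "
from plan import *
fc()"
```

```text
tip [199.1  -2.3  18.3] Fchute [-4.4 -2.1  8.5] gap 0.0394 t 14.27
```

>>> servo_tool(fingers=[1,1,1,1,1,1], dp=[[2,0,-2],[8,0,0],[8,0,0],[8,0,0],[5,0,0],[0,0,0]], delta_rot=[[0,0,0],[0,0,0],[0,0,0],[0,0,0],[0,0,0],[0,0,0]])

```text
time_s: 14.77
eef_pos: [0.5841, 0.1114, 0.0727]
ee_rot: [0.105, 2.795, -0.02]
wrist_force: [0.2, -0.6, -0.7]
finger_gap: 0.039
finger_force: 46.0
```

```bash
python3 -c "
from plan import *
fc()"
```

```text
tip [165.6  -1.8  19. ] Fchute [-0.1 -0.6 -0.8] gap 0.039 t 14.77
```

>>> servo_tool(fingers=[1,1,1,1], dp=[[4,0,0],[4,0,0],[3,0,0],[0,0,0]], delta_rot=[[0,0,0],[0,0,0],[0,0,0],[0,0,0]])

```text
time_s: 15.1
eef_pos: [0.5755, 0.1123, 0.0701]
ee_rot: [0.105, 2.793, -0.019]
wrist_force: [-0.7, -0.3, -1.2]
finger_gap: 0.0397
finger_force: 46.0
```

```bash
python3 -c "
from plan import *
fc()"
```

```text
tip [156.4  -1.6  19.5] Fchute [-1.  -0.3 -0.9] gap 0.0397 t 15.1
```

>>> servo_tool(fingers=[1,1,1,1], dp=[[5,0,0],[5,0,0],[3,0,0],[0,0,0]], delta_rot=[[0,0,0],[0,0,0],[0,0,0],[0,0,0]])

```text
time_s: 15.43
eef_pos: [0.5628, 0.1131, 0.0654]
ee_rot: [0.105, 2.794, -0.02]
wrist_force: [-0.8, -0.3, -0.7]
finger_gap: 0.039
finger_force: 46.0
```

Run:
```python
from plan import *
fc(); where()
m=np.load('fit.npy')[2]
g=np.r_[m[:2],0]+Ro.from_euler('z',m[2]).apply([.012,0,0]); T=tool(np.degrees(m[2])+180)
s=r.state(); p=np.array(s['eef_pos']); R=Ro.from_rotvec(s['ee_rot']); up=p+R.apply([0,0,-.1]); V=tool(CY)
# yaw step in two halves to force turning direction (negative world yaw)
mid=(tip(g+[0,0,.09],T)*.5+up*.5); Tm=tool(CY-80)
print(g, T.as_euler('zyx',degrees=True))
plan([(up,R,4),(mid+[0,0,.03],Tm,12),(tip(g+[0,0,.09],T),T,12)])
```

```text
tip [143.   -1.7  19.4] Fchute [-1.  -0.4 -0.4] gap 0.039 t 15.43
15.43 tcp [0.5628 0.1131 0.0654] chute [142.8  -1.7 -19.1] yaw 175.7 F [-0.8 -0.3 -0.7] gap 0.039 q [ 0.22 -0.02  2.22 -0.17  0.62 -1.15]
[ 0.62726485 -0.26823861  0.        ] [ -16.58319359    0.         -180.        ]
4 rot [0.0, 0.0, 0.0] dp [[-0, 0, -25], [-0, 0, -25], [0, 0, -25], [0, -0, -25]]
12 rot [1.1, 1.4, 6.6] dp [[-4, -16, 4], [-6, -15, 4], [-8, -14, 4], [-10, -13, 4], [-11, -12, 4], [-12, -10, 4], [-14, -9, 4], [-15, -7, 3], [-15, -5, 3], [-16, -3, 3], [-16, -1, 3], [-16.7, -0, 2.1]]
12 rot [-0.0, -0.1, 6.6] dp [[-16, 2, 7], [-16, 4, 7], [-15, 6, 7], [-15, 8, 7], [-14, 10, 7], [-12, 11, 7], [-11, 12, 7], [-9, 14, 7], [-8, 14, 7], [-6, 15, 7], [-4, 16, 7], [-2.9, 17.1, 6.7]]
```

>>> servo_tool(fingers=[0,0,0,0,0,0,0], dp=[[0,0,1],[0,0,0],[0,0,0],[0,0,-15],[0,0,-25],[0,0,-30],[0,0,-30]], delta_rot=[[0,0,0],[0,0,0],[0,0,0],[0,0,0],[0,0,0],[0,0,0],[0,0,0]])

```text
time_s: 16.02
eef_pos: [0.5298, 0.1157, 0.1598]
ee_rot: [0.106, 2.794, -0.02]
wrist_force: [0.1, 0.1, 1.4]
finger_gap: 0.0857
finger_force: 0.0
```

>>> servo_tool(fingers=[0,0,0,0,0,0], dp=[[-4,-16,4],[-6,-15,4],[-8,-14,4],[-10,-13,4],[-11,-12,4],[-12,-10,4]], delta_rot=[[1.1,1.4,6.6],[1.1,1.4,6.6],[1.1,1.4,6.6],[1.1,1.4,6.6],[1.1,1.4,6.6],[1.1,1.4,6.6]])

```text
time_s: 16.52
eef_pos: [0.5556, 0.0191, 0.1472]
ee_rot: [1.131, 2.734, -0.001]
wrist_force: [0.3, 0.2, -0.4]
finger_gap: 0.0852
finger_force: 0.0
```

>>> servo_tool(fingers=[0,0,0,0,0,0], dp=[[-14,-9,4],[-15,-7,3],[-15,-5,3],[-16,-3,3],[-16,-1,3],[-17,0,2]], delta_rot=[[1.1,1.4,6.6],[1.1,1.4,6.6],[1.1,1.4,6.6],[1.1,1.4,6.6],[1.1,1.4,6.6],[1.1,1.4,6.6]])

```text
time_s: 17.02
eef_pos: [0.5806, -0.0772, 0.1355]
ee_rot: [-2.111, -2.321, -0.018]
wrist_force: [0.8, 0.1, 0.4]
finger_gap: 0.0853
finger_force: 0.0
```

>>> servo_tool(fingers=[0,0,0,0,0,0], dp=[[-16,2,7],[-16,4,7],[-15,6,7],[-15,8,7],[-14,10,7],[-12,11,7]], delta_rot=[[0,-0.1,6.6],[0,-0.1,6.6],[0,-0.1,6.6],[0,-0.1,6.6],[0,-0.1,6.6],[0,-0.1,6.6]])

```text
time_s: 17.52
eef_pos: [0.6047, -0.1737, 0.0927]
ee_rot: [2.775, 1.469, 0.004]
wrist_force: [0.2, 0.5, -0.1]
finger_gap: 0.0854
finger_force: 0.0
```

>>> servo_tool(fingers=[0,0,0,0,0,0,0,0], dp=[[-11,12,7],[-9,14,7],[-8,14,7],[-6,15,7],[-4,16,7],[-3,17,7],[0,0,0],[0,0,0]], delta_rot=[[0,-0.1,6.6],[0,-0.1,6.6],[0,-0.1,6.6],[0,-0.1,6.6],[0,-0.1,6.6],[0,-0.1,6.6],[0,0,0],[0,0,0]])

```text
time_s: 18.18
eef_pos: [0.6287, -0.2691, 0.0504]
ee_rot: [3.105, 0.452, -0.012]
wrist_force: [0.1, 0.7, -0.4]
finger_gap: 0.0853
finger_force: 0.0
```

Run:
```python
from plan import *
where(); print(trueTip())
m=np.load('fit.npy')[2]
g=np.r_[m[:2],0]+Ro.from_euler('z',m[2]).apply([.012,0,0]); T=tool(np.degrees(m[2])+180)
plan([(tip(g+[0,0,.06],T),T,3),(tip(g+[0,0,.014],T),T,3)])
T0=r.capture('top')[140:200,250:330,::-1];S=r.capture('side')[190:250,250:330,::-1]
cv2.imwrite('pics/m2.png',cv2.resize(np.hstack([T0,S]),None,fx=5,fy=5,interpolation=cv2.INTER_CUBIC))
```

```text
18.18 tcp [ 0.6287 -0.2691  0.0504] chute [ 226.  -378.1  -65.3] yaw 16.6 F [ 0.1  0.7 -0.4] gap 0.0853 q [-0.44  0.39  1.71 -0.01  1.05  0.85]
[ 0.62891315 -0.26890922  0.08894177]
3 rot [0.1, 0.2, -0.0] dp [[-0, -0, 10], [-0, -1, 9], [-0.9, -0.3, 9.9]]
3 rot [-0.0, -0.0, -0.0] dp [[-0, 0, 15], [-0, 0, 16], [-0.2, 0.1, 15]]
```

>>> servo_tool(fingers=[0,0,0,0,0,1,1,1], dp=[[0,0,18],[0,-1,20],[-1,0,20],[0,0,16],[0,0,0],[0,0,0],[0,0,0],[0,0,0]], delta_rot=[[0,0,0],[0.2,0.3,0],[0.2,0.3,0],[0,0,0],[0,0,0],[0,0,0],[0,0,0],[0,0,0]])

```text
time_s: 18.95
eef_pos: [0.629, -0.2682, -0.0207]
ee_rot: [-3.107, -0.453, -0.008]
wrist_force: [-0.5, 0.1, 0.4]
finger_gap: 0.0514
finger_force: 0.0
```

>>> servo_tool(fingers=[1,1,1], dp=[[0,0,0],[0,0,0],[0,0,0]], delta_rot=[[0,0,0],[0,0,0],[0,0,0]])

```text
time_s: 19.2
eef_pos: [0.629, -0.2686, -0.0207]
ee_rot: [-3.107, -0.452, -0.009]
wrist_force: [0.8, 0.6, 6.4]
finger_gap: 0.0389
finger_force: 43.1
```

Run:
```python
from plan import *
where(); print(trueTip())
s=r.state(); p=np.array(s['eef_pos']); R=Ro.from_rotvec(s['ee_rot'])
T=tool(CY,20); tgt=tip(cw(236,-2,70),T); up=p+[0,0,.13]
Tm=tool(CY-80,10)
plan([(up,R,4),(up*.5+tgt*.5+[0,0,.02],Tm,12),(tgt,T,13)])
r.capture('top')
for t in('module_a','mug','mouse','spool'): print(t,[(np.round(b['pixel'],1).tolist(),round(b['conf'],2)) for b in r.boxes_of(t,'top')])
```

```text
19.2 tcp [ 0.629  -0.2686 -0.0207] chute [ 202.  -377.5 -132.3] yaw 16.5 F [0.8 0.6 6.4] gap 0.0389 q [-0.44  0.47  1.75  0.01  0.92  0.84]
[ 0.62878577 -0.26866634  0.01780076]
4 rot [0.0, 0.0, 0.0] dp [[0, -0, -32], [0, -0, -33], [0, -0, -32], [0.7, -0.1, -33]]
12 rot [-0.6, -0.7, -6.6] dp [[5, -15, -3], [6, -14, -3], [8, -14, -4], [9, -12, -4], [11, -11, -4], [12, -10, -4], [13, -9, -5], [14, -7, -5], [14, -5, -5], [14, -4, -5], [15, -2, -5], [14.9, 0.5, -5.8]]
13 rot [-1.6, -0.6, -5.9] dp [[14, 2, -2], [14, 3, -2], [13, 5, -3], [13, 6, -2], [12, 7, -2], [11, 9, -2], [10, 10, -2], [9, 11, -2], [8, 12, -2], [7, 13, -2], [6, 13, -1], [4, 14, -1], [3.1, 15, -1]]
module_a [([158.6, 201.0], 0.55), ([243.4, 190.1], 0.52)]
mug [([354.1, 189.3], 0.59)]
mouse [([359.0, 248.6], 0.58)]
spool [([244.0, 134.4], 0.67), ([104.3, 180.3], 0.66), ([133.2, 189.4], 0.58)]
```

Run:
```python
from plan import *
s=r.state(); p=np.array(s['eef_pos']); R=Ro.from_rotvec(s['ee_rot'])
T=tool(CY,20); tgt=tip(cw(230,-2,92),T); up=p+[0,0,.15]
plan([(up,R,4),(up*.5+tgt*.5+[0,0,.02],tool(CY-80,10),12),(tgt,T,13)])
```

```text
4 rot [0.0, 0.0, 0.0] dp [[0, -0, -37], [0, -0, -38], [0, -0, -37], [0.9, -0.1, -38]]
12 rot [-0.6, -0.7, -6.6] dp [[4, -15, -3], [6, -15, -3], [7, -14, -4], [9, -13, -4], [10, -12, -4], [11, -10, -4], [13, -9, -4], [13, -7, -5], [14, -6, -5], [15, -4, -5], [15, -2, -5], [14.8, -0.1, -6.1]]
13 rot [-1.6, -0.6, -5.9] dp [[14, 1, -2], [14, 3, -2], [14, 4, -3], [13, 6, -2], [12, 7, -2], [12, 8, -2], [11, 10, -2], [10, 11, -2], [8, 12, -2], [7, 12, -2], [6, 13, -2], [5, 14, -1], [2.9, 13.9, -0.6]]
```

>>> servo_tool(fingers=[1,1,1,1,1], dp=[[0,0,-20],[0,0,-33],[0,0,-35],[0,0,-35],[0,0,-27]], delta_rot=[[0,0,0],[0,0,0],[0,0,0],[0,0,0],[0,0,0]])

```text
time_s: 19.87
eef_pos: [0.6274, -0.2688, 0.1299]
ee_rot: [-3.107, -0.451, -0.006]
wrist_force: [0.2, -0.5, -1.5]
finger_gap: 0.0395
finger_force: 42.1
```

>>> servo_tool(fingers=[1,1,1,1,1,1], dp=[[4,-15,-3],[6,-15,-3],[7,-14,-4],[9,-13,-4],[10,-12,-4],[11,-10,-4]], delta_rot=[[-0.6,-0.7,-6.6],[-0.6,-0.7,-6.6],[-0.6,-0.7,-6.6],[-0.6,-0.7,-6.6],[-0.6,-0.7,-6.6],[-0.6,-0.7,-6.6]])

```text
time_s: 20.37
eef_pos: [0.6232, -0.1733, 0.1458]
ee_rot: [2.706, 1.453, -0.092]
wrist_force: [-0.1, 0.3, -2.0]
finger_gap: 0.0394
finger_force: 42.2
```

>>> servo_tool(fingers=[1,1,1,1,1,1], dp=[[13,-9,-4],[13,-7,-5],[14,-6,-5],[15,-4,-5],[15,-2,-5],[15,0,-6]], delta_rot=[[-0.6,-0.7,-6.6],[-0.6,-0.7,-6.6],[-0.6,-0.7,-6.6],[-0.6,-0.7,-6.6],[-0.6,-0.7,-6.6],[-0.6,-0.7,-6.6]])

```text
time_s: 20.87
eef_pos: [0.6218, -0.0788, 0.1638]
ee_rot: [2.005, 2.238, -0.172]
wrist_force: [-0.1, 0.1, -1.5]
finger_gap: 0.0391
finger_force: 42.2
```

>>> servo_tool(fingers=[1,1,1,1,1,1], dp=[[14,1,-2],[14,3,-2],[14,4,-3],[13,6,-2],[12,7,-2],[12,8,-2]], delta_rot=[[-1.6,-0.6,-5.9],[-1.6,-0.6,-5.9],[-1.6,-0.6,-5.9],[-1.6,-0.6,-5.9],[-1.6,-0.6,-5.9],[-1.6,-0.6,-5.9]])

```text
time_s: 21.37
eef_pos: [0.6199, 0.0076, 0.1613]
ee_rot: [1.162, 2.649, -0.097]
wrist_force: [0.2, -0.1, -1.1]
finger_gap: 0.0392
finger_force: 42.1
```

>>> servo_tool(fingers=[1,1,1,1,1,1,1,1], dp=[[11,10,-2],[10,11,-2],[8,12,-2],[7,12,-2],[6,13,-2],[5,14,-1],[3,14,-1],[0,0,0]], delta_rot=[[-1.6,-0.6,-5.9],[-1.6,-0.6,-5.9],[-1.6,-0.6,-5.9],[-1.6,-0.6,-5.9],[-1.6,-0.6,-5.9],[-1.6,-0.6,-5.9],[-1.6,-0.6,-5.9],[0,0,0]])

```text
time_s: 22.03
eef_pos: [0.6161, 0.11, 0.161]
ee_rot: [0.111, 2.791, -0.006]
wrist_force: [-0.1, -0.0, -1.4]
finger_gap: 0.0392
finger_force: 42.1
```

>>> servo_tool(fingers=[1,1], dp=[[0,0,0],[0,0,0]], delta_rot=[[0,0,0],[0,0,0]])

```text
time_s: 22.2
eef_pos: [0.6175, 0.1084, 0.1617]
ee_rot: [0.119, 2.79, -0.007]
wrist_force: [0.4, 0.5, -0.8]
finger_gap: 0.039
finger_force: 42.1
```

Run:
```python
from plan import *
fc(); T=tool(CY,20)
plan([(tip(cw(233,-2,35),T),T,5),(tip(cw(233,-2,20),T),T,2)])
r.capture('top');r.capture('side')
T0=r.capture('top')[130:250,110:210,::-1];S=r.capture('side')[90:210,180:280,::-1]
cv2.imwrite('pics/p2.png',cv2.resize(np.hstack([T0,S]),None,fx=4,fy=4,interpolation=cv2.INTER_CUBIC))
```

```text
tip [227.3  -2.6  91.2] Fchute [ 0.1  0.5 -0.9] gap 0.039 t 22.2
5 rot [0.1, 0.0, -0.1] dp [[-1, 0, 11], [-1, 0, 11], [-1, 0, 11], [-1, 0, 12], [-1.7, 0.3, 11.2]]
2 rot [-0.1, 0.0, -0.1] dp [[0, 0, 7], [0, 0, 8]]
```

View pics/p2.png

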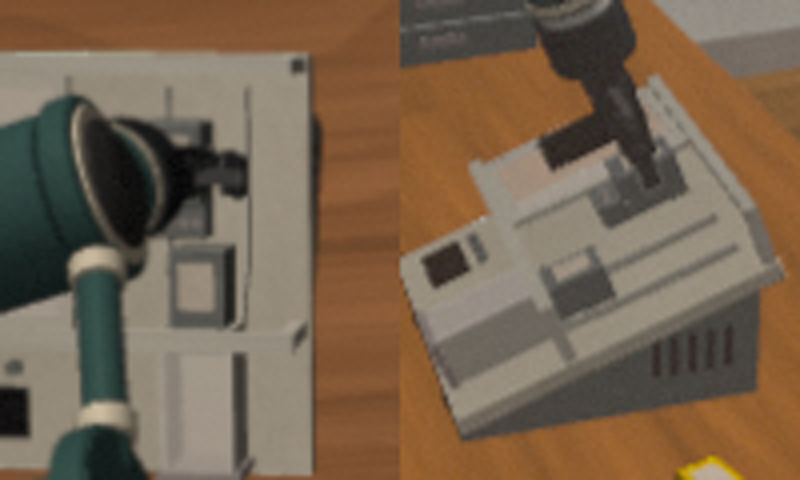

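Module A rests in the tube mouth, its tall end visible at top crop (200,285), and B is held above the trough, terminals downhill. I'll lower B uphill of A.

>>> servo_tool(fingers=[1,1,1,1,1,1,1], dp=[[-1,0,12],[-1,0,14],[-1,0,14],[-1,0,14],[-2,0,10],[0,0,5],[0,0,0]], delta_rot=[[0,0,-0.1],[0,0,-0.1],[0,0,-0.1],[0,0,-0.1],[0,0,0],[0,0,0],[0,0,0]])

```text
time_s: 22.98
eef_pos: [0.6465, 0.1069, 0.0971]
ee_rot: [0.106, 2.792, -0.009]
wrist_force: [-0.0, 0.2, -2.4]
finger_gap: 0.0391
finger_force: 42.1
```

>>> servo_tool(fingers=[1,1,1], dp=[[0,0,2],[0,0,0],[0,0,0]], delta_rot=[[0,0,0],[0,0,0],[0,0,0]])

```text
time_s: 23.23
eef_pos: [0.648, 0.1074, 0.098]
ee_rot: [0.105, 2.789, -0.008]
wrist_force: [0.4, 0.0, -1.2]
finger_gap: 0.0391
finger_force: 42.1
```

Run:
```python
from plan import *
fc()
for x in(155,160,165): print(x,proj('side',cw(x,-21.5,0)),'want 233.4 163.9')
```

```text
tip [234.1  -1.5  20.9] Fchute [-0.   0.  -1.3] gap 0.0391 t 23.23
155 [233.41650342 165.94114406] want 233.4 163.9
160 [234.6733768  165.33016053] want 233.4 163.9
165 [235.92975105 164.71940788] want 233.4 163.9
```

>>> servo_tool(fingers=[1,1,1,1,1,1,1,1], dp=[[2,0,1],[6,0,1],[8,0,0],[8,0,0],[8,0,0],[8,0,0],[8,0,0],[0,0,0]], delta_rot=[[0,0,0],[0,0,0],[0,0,0],[0,0,0],[0,0,0],[0,0,0],[0,0,0],[0,0,0]])

```text
time_s: 23.9
eef_pos: [0.6025, 0.1111, 0.0799]
ee_rot: [0.105, 2.788, -0.007]
wrist_force: [-2.1, 2.2, 6.9]
finger_gap: 0.0387
finger_force: 43.1
```

```bash
python3 -c "
from plan import *
fc()"
```

```text
tip [185.   -1.1  19.4] Fchute [0.2 2.  7.2] gap 0.0387 t 23.9
```

>>> servo_tool(fingers=[1,1,1,1,1,1], dp=[[5,0,-1],[7,0,0],[7,0,0],[7,0,0],[6,0,0],[0,0,0]], delta_rot=[[0,0,0],[0,0,0],[0,0,0],[0,0,0],[0,0,0],[0,0,0]])

```text
time_s: 24.4
eef_pos: [0.5715, 0.1131, 0.0686]
ee_rot: [0.105, 2.791, -0.008]
wrist_force: [-2.6, 1.6, 6.1]
finger_gap: 0.0392
finger_force: 43.1
```

```bash
python3 -c "
from plan import *
fc()"
```

```text
tip [152.1  -1.4  19.4] Fchute [-0.4  1.4  6.6] gap 0.0392 t 24.4
```

>>> servo_tool(fingers=[1,1,1,1], dp=[[4,0,0],[4,0,0],[4,0,0],[0,0,0]], delta_rot=[[0,0,0],[0,0,0],[0,0,0],[0,0,0]])

```text
time_s: 24.73
eef_pos: [0.5612, 0.114, 0.0648]
ee_rot: [0.105, 2.79, -0.008]
wrist_force: [-1.1, 0.9, 6.4]
finger_gap: 0.0392
finger_force: 43.0
```

```bash
python3 -c "
from plan import *
fc()"
```

```text
tip [141.   -1.3  19.4] Fchute [1.1 0.8 6.4] gap 0.0392 t 24.73
```

>>> servo_tool(fingers=[1,1,0,0,0,0,0], dp=[[4,0,0],[2,0,0],[0,0,0],[0,0,0],[0,0,0],[0,0,-30],[0,0,-30]], delta_rot=[[0,0,0],[0,0,0],[0,0,0],[0,0,0],[0,0,0],[0,0,0],[0,0,0]])

```text
time_s: 25.32
eef_pos: [0.5323, 0.1145, 0.1157]
ee_rot: [0.106, 2.798, -0.011]
wrist_force: [0.7, 0.3, -0.1]
finger_gap: 0.0855
finger_force: 0.0
```

>>> servo_tool(fingers=[1,1,1,1,1,1,1], dp=[[-15,0,0],[-20,0,0],[-20,0,0],[0,0,0],[0,0,0],[0,0,0],[0,0,0]], delta_rot=[[0,0,0],[0,0,0],[0,0,0],[0,0,0],[0,0,0],[0,0,0],[0,0,0]])

```text
time_s: 25.9
eef_pos: [0.5852, 0.1112, 0.1361]
ee_rot: [0.105, 2.793, -0.009]
wrist_force: [-0.2, 0.8, -0.2]
finger_gap: 0.0007
finger_force: 0.0
```

```bash
python3 -c "
from plan import *
fc(); plan([(tip(cw(193,-2,20),tool(CY,20)),tool(CY,20),4)])
r.capture('top');print([(np.round(b['pixel'],1),b['conf']) for b in r.boxes_of('module_a','top')])
print([proj('top',cw(x,-2,42)) for x in (52,132)])"
```

```text
tip [188.2  -2.3  78.2] Fchute [-0.3  0.8 -0.1] gap 0.0007 t 25.9
4 rot [0.1, -0.0, -0.0] dp [[-1, -0, 15], [-1, -0, 14], [-2, -0, 15], [-1, -0.2, 14.2]]
[(array([245.5, 189.2]), 0.76), (array([161.8, 201.5]), 0.72), (array([295.3, 134.8]), 0.7), (array([149.4, 174.4]), 0.3)]
[array([160.12564502, 229.42452114]), array([159.5723161 , 202.01405257])]
```

>>> servo_tool(fingers=[1,1,1,1,1], dp=[[-3,0,15],[-2,0,14],[-2,0,15],[0,0,14],[0,0,0]], delta_rot=[[0,0,0],[0,0,0],[0,0,0],[0,0,0],[0,0,0]])

```text
time_s: 26.42
eef_pos: [0.6111, 0.1094, 0.0822]
ee_rot: [0.105, 2.795, -0.01]
wrist_force: [-0.8, -0.7, -1.0]
finger_gap: -0.0001
finger_force: 0.0
```

>>> servo_tool(fingers=[1,1,1,1,1], dp=[[5,0,0],[5,0,0],[4,0,0],[3,0,0],[0,0,0]], delta_rot=[[0,0,0],[0,0,0],[0,0,0],[0,0,0],[0,0,0]])

```text
time_s: 26.83
eef_pos: [0.5968, 0.1112, 0.0804]
ee_rot: [0.105, 2.79, -0.008]
wrist_force: [-0.5, 1.1, 0.2]
finger_gap: 0.0001
finger_force: 0.0
```

```bash
python3 -c "
from plan import *
fc()"
```

```text
tip [179.8  -1.4  21.8] Fchute [-0.4  1.1  0.4] gap 0.0001 t 26.83
```

>>> servo_tool(fingers=[1,1,1], dp=[[3,0,0],[2,0,0],[0,0,0]], delta_rot=[[0,0,0],[0,0,0],[0,0,0]])

```text
time_s: 27.08
eef_pos: [0.5925, 0.1114, 0.0783]
ee_rot: [0.105, 2.79, -0.008]
wrist_force: [-0.2, 0.0, 0.1]
finger_gap: -0.0
finger_force: 0.0
```

```bash
python3 -c "
from plan import *
fc()"
```

```text
tip [175.2  -1.5  21.4] Fchute [-0.2  0.   0.1] gap -0.0 t 27.08
```

>>> servo_tool(fingers=[1,1,1], dp=[[2,0,0],[1,0,0],[0,0,0]], delta_rot=[[0,0,0],[0,0,0],[0,0,0]])

```text
time_s: 27.33
eef_pos: [0.5902, 0.1117, 0.0774]
ee_rot: [0.105, 2.789, -0.008]
wrist_force: [-0.0, 0.6, -0.1]
finger_gap: -0.0
finger_force: 0.1
```

>>> servo_tool(fingers=[1,1,1], dp=[[1,0,0],[1,0,0],[0,0,0]], delta_rot=[[0,0,0],[0,0,0],[0,0,0]])

```text
time_s: 27.58
eef_pos: [0.589, 0.1119, 0.0771]
ee_rot: [0.105, 2.788, -0.008]
wrist_force: [1.9, -0.8, -0.1]
finger_gap: 0.0001
finger_force: 1.0
```

>>> servo_tool(fingers=[1,1,1], dp=[[1,0,0],[1,0,0],[0,0,0]], delta_rot=[[0,0,0],[0,0,0],[0,0,0]])

```text
time_s: 27.83
eef_pos: [0.5888, 0.1123, 0.0778]
ee_rot: [0.105, 2.785, -0.007]
wrist_force: [4.6, -0.7, 1.4]
finger_gap: -0.0001
finger_force: 2.7
```

```bash
python3 -c "
from plan import *
fc()"
```

```text
tip [171.2  -0.9  22.2] Fchute [ 4.8 -0.4 -0.3] gap -0.0001 t 27.83
```

>>> servo_tool(fingers=[1,1,1], dp=[[3,0,0],[2,0,0],[0,0,0]], delta_rot=[[0,0,0],[0,0,0],[0,0,0]])

```text
time_s: 28.08
eef_pos: [0.5883, 0.1132, 0.0795]
ee_rot: [0.104, 2.776, -0.005]
wrist_force: [10.3, -1.6, 4.2]
finger_gap: 0.0001
finger_force: 5.7
```

>>> servo_tool(fingers=[1,1,1], dp=[[3,0,0],[2,0,0],[0,0,0]], delta_rot=[[0,0,0],[0,0,0],[0,0,0]])

```text
time_s: 28.33
eef_pos: [0.5878, 0.114, 0.0812]
ee_rot: [0.103, 2.768, -0.003]
wrist_force: [16.5, -2.9, 7.4]
finger_gap: -0.0003
finger_force: 8.8
```

Run:
```python
from plan import *
from scipy.optimize import least_squares
fc()
r.capture('side'); S=r.capture('side');T=r.capture('top')
cv2.imwrite('pics/h_s.png',S[:,:,::-1]);cv2.imwrite('pics/h_t.png',T[:,:,::-1])
# brightness profile along the side-visible lower edge of the module (dark grey vs deck), chute x 110..185 at y=-20, z=8..40
for z in(15,25,35):
    print(z,[int(S[tuple(np.round(proj('side',cw(x,-21.8,z))).astype(int)[::-1])].mean()) for x in range(110,190,4)])
print('top',[int(T[tuple(np.round(proj('top',cw(x,-10,42))).astype(int)[::-1])].mean()) for x in range(110,190,4)])
```

```text
tip [170.7   0.6  25.7] Fchute [18.2 -1.7  1.3] gap -0.0003 t 28.33
15 [71, 70, 67, 67, 69, 72, 69, 66, 69, 72, 64, 71, 102, 134, 142, 141, 139, 141, 142, 141]
25 [70, 67, 69, 68, 69, 68, 69, 70, 71, 69, 69, 72, 107, 135, 143, 139, 142, 141, 142, 143]
35 [76, 69, 70, 69, 67, 67, 69, 70, 69, 70, 72, 67, 87, 109, 107, 113, 108, 114, 100, 112]
top [76, 103, 116, 119, 114, 104, 93, 84, 53, 9, 7, 11, 11, 18, 28, 28, 39, 86, 128, 138]
```

>>> servo_tool(fingers=[1,1,1,1,1,1], dp=[[-15,0,0],[-8,0,0],[0,0,-25],[0,0,-35],[0,0,-40],[0,0,0]], delta_rot=[[0,0,0],[0,0,0],[0,0,0],[0,0,0],[0,0,0],[0,0,0]])

```text
time_s: 28.98
eef_pos: [0.5667, 0.1139, 0.182]
ee_rot: [0.105, 2.781, -0.005]
wrist_force: [1.3, 0.3, 0.9]
finger_gap: -0.0003
finger_force: 0.0
```

Run:
```python
from plan import *
fc(); T=tool(CY,20)
r.capture('top'); print(r.boxes_of('guard_handle','top')[:1],proj('top',cw(195,148,80)))
plan([(tip(cw(195,147.5,118),T),T,6),(tip(cw(195,147.5,66),T),T,4)])
```

```text
tip [185.9  -1.1 127.7] Fchute [1.5 0.4 0.4] gap -0.0003 t 28.98
[] [102.63548589 180.76197967]
6 rot [0.1, 0.0, -0.0] dp [[-2, 25, 1], [-2, 25, 1], [-2, 25, 1], [-2, 25, 1], [-2, 25, 1], [-2.2, 24.1, 0.4]]
4 rot [-0.0, 0.0, -0.0] dp [[0, 0, 13], [0, 0, 13], [0, 0, 13], [0.1, 0.1, 13]]
```

>>> servo_tool(fingers=[0,0,0,0,0,0,0], dp=[[-2,25,0],[-2,25,0],[-2,25,0],[-2,25,0],[-2,25,0],[-2,24,0],[0,0,0]], delta_rot=[[0.1,0,0],[0.1,0,0],[0.1,0,0],[0.1,0,0],[0.1,0,0],[0.1,0,0],[0,0,0]])

```text
time_s: 29.67
eef_pos: [0.5859, 0.2637, 0.1759]
ee_rot: [0.104, 2.794, -0.023]
wrist_force: [0.8, 0.6, -0.1]
finger_gap: 0.0832
finger_force: 0.0
```

Run:
```python
from plan import *
fc(); T=tool(CY,20)
plan([(tip(cw(195,147.5,66),T),T,4)])
```

```text
tip [191.9 150.3 119.2] Fchute [ 0.7  0.6 -0.4] gap 0.0832 t 29.67
4 rot [-0.0, -0.0, 0.0] dp [[-1, -1, 13], [-1, -0, 13], [-1, -1, 14], [-0.4, -0.5, 13.2]]
```

>>> servo_tool(fingers=[0,0,0,0,1,1,1,1], dp=[[-1,-1,13],[-1,0,13],[-1,-1,14],[0,0,13],[0,0,0],[0,0,0],[0,0,0],[0,0,0]], delta_rot=[[0,0,0],[0,0,0],[0,0,0],[0,0,0],[0,0,0],[0,0,0],[0,0,0],[0,0,0]])

```text
time_s: 30.33
eef_pos: [0.6082, 0.2568, 0.1311]
ee_rot: [0.109, 2.789, -0.022]
wrist_force: [-0.8, -0.5, -0.1]
finger_gap: 0.0387
finger_force: 0.0
```

>>> servo_tool(fingers=[1,1,1,1], dp=[[0,0,0],[0,0,0],[0,0,0],[0,0,0]], delta_rot=[[0,0,0],[0,0,0],[0,0,0],[0,0,0]])

```text
time_s: 30.67
eef_pos: [0.6082, 0.2578, 0.1317]
ee_rot: [0.107, 2.788, -0.02]
wrist_force: [-3.2, 3.3, 4.5]
finger_gap: 0.0132
finger_force: 41.6
```

Run:
```python
from plan import *
fc()
```

```text
tip [197.8 146.   69.9] Fchute [-1.6  3.   5.4] gap 0.0132 t 30.67
```

>>> servo_tool(fingers=[1,1,1,1,1,1,1,1], dp=[[0,-5,0],[0,-10,0],[0,-14,0],[0,-16,0],[0,-16,0],[0,-16,0],[0,-16,0],[0,-14,0]], delta_rot=[[0,0,0],[0,0,0],[0,0,0],[0,0,0],[0,0,0],[0,0,0],[0,0,0],[0,0,0]])

```text
time_s: 31.33
eef_pos: [0.6004, 0.1517, 0.1317]
ee_rot: [0.107, 2.787, -0.017]
wrist_force: [2.1, 8.6, -0.9]
finger_gap: 0.0132
finger_force: 40.8
```

>>> servo_tool(fingers=[1,1,1,1,1,1], dp=[[0,-12,0],[0,-9,0],[0,-7,0],[0,-5,0],[0,-3,0],[0,0,0]], delta_rot=[[0,0,0],[0,0,0],[0,0,0],[0,0,0],[0,0,0],[0,0,0]])

```text
time_s: 31.83
eef_pos: [0.5978, 0.1152, 0.1317]
ee_rot: [0.108, 2.787, -0.02]
wrist_force: [0.8, 4.0, 1.0]
finger_gap: 0.0134
finger_force: 40.9
```

Run:
```python
from plan import *
fc()
```

```text
tip [198.    2.9  69.9] Fchute [0.9 4.  0.7] gap 0.0134 t 31.83
```

>>> servo_tool(fingers=[1,1,1,1], dp=[[0,-2,0],[0,-2,0],[0,-1,0],[0,0,0]], delta_rot=[[0,0,0],[0,0,0],[0,0,0],[0,0,0]])

```text
time_s: 32.17
eef_pos: [0.5975, 0.1109, 0.1317]
ee_rot: [0.108, 2.787, -0.019]
wrist_force: [2.8, 7.0, -0.5]
finger_gap: 0.0131
finger_force: 40.8
```

Run:
```python
from plan import *
fc()
```

```text
tip [198.   -1.4  69.8] Fchute [ 2.   7.2 -1.2] gap 0.0131 t 32.17
```

>>> servo_tool(fingers=[1,1,1], dp=[[0,-2,0],[0,-1,0],[0,0,0]], delta_rot=[[0,0,0],[0,0,0],[0,0,0]])

```text
time_s: 32.42
eef_pos: [0.5975, 0.1105, 0.1317]
ee_rot: [0.108, 2.786, -0.013]
wrist_force: [2.7, 17.4, -2.2]
finger_gap: 0.0131
finger_force: 40.8
```

>>> servo_tool(fingers=[1,1,1], dp=[[0,-2,0],[0,0,0],[0,0,0]], delta_rot=[[0,0,0],[0,0,0],[0,0,0]])

```text
time_s: 32.67
eef_pos: [0.5975, 0.1106, 0.1317]
ee_rot: [0.108, 2.785, -0.008]
wrist_force: [4.2, 24.4, -3.0]
finger_gap: 0.0128
finger_force: 40.8
```

Run:
```python
from plan import *
fc()
```

```text
tip [198.   -2.   69.8] Fchute [ 1.2 24.6 -3.6] gap 0.0128 t 32.67
```

>>> servo_tool(fingers=[1,0,0,0,0,0,0,0], dp=[[0,4,0],[0,0,0],[0,0,0],[0,0,0],[0,0,-20],[0,0,-30],[0,0,-35],[0,0,0]], delta_rot=[[0,0,0],[0,0,0],[0,0,0],[0,0,0],[0,0,0],[0,0,0],[0,0,0],[0,0,0]])

```text
time_s: 33.33
eef_pos: [0.5698, 0.1109, 0.2183]
ee_rot: [0.109, 2.779, -0.02]
wrist_force: [1.3, -0.0, 1.2]
finger_gap: 0.0859
finger_force: 0.0
```

>>> servo_tool(fingers=[0,0,0,0,0,0,0,0], dp=[[30,0,-20],[35,0,-20],[35,0,-20],[35,0,0],[30,0,0],[20,0,0],[0,0,0],[0,0,0]], delta_rot=[[0,0,0],[0,0,0],[0,0,0],[0,0,0],[0,0,0],[0,0,0],[0,0,0],[0,0,0]])

```text
time_s: 34.0
eef_pos: [0.3728, 0.1256, 0.2031]
ee_rot: [0.107, 2.789, -0.023]
wrist_force: [0.4, -0.2, 0.0]
finger_gap: 0.0856
finger_force: 0.0
```

Run:
```python
from plan import *
fc()
T=r.capture('top');S=r.capture('side')
for n in('top','side'): print(n,[(t,[(np.round(b['pixel'],1).tolist(),round(b['conf'],2)) for b in r.boxes_of(t,n)[:2]]) for t in('guard_handle','mug','mouse','spool')],[proj(n,cw(195,y,80)).round(1).tolist() for y in(-2,3)])
# handle edges: dark run across y
row=[int(S[tuple(np.round(proj('side',cw(195,y,89))).astype(int)[::-1])].mean()) for y in range(-24,25,3)]; print('side',row)
print('top',[int(T[tuple(np.round(proj('top',cw(195,y,89))).astype(int)[::-1])].mean()) for y in range(-24,25,3)])
# module tails seen through/under guard: white roof edges
print([int(S[tuple(np.round(proj('side',cw(x,-21.8,20))).astype(int)[::-1])].mean()) for x in range(110,190,4)])
```

```text
tip [ 10.9  -3.3 213.9] Fchute [ 0.4 -0.2 -0.1] gap 0.0856 t 34.0
top [('guard_handle', [([157.7, 181.0], 0.95)]), ('mug', [([351.5, 187.8], 0.74)]), ('mouse', [([360.8, 249.8], 0.65)]), ('spool', [([247.6, 135.0], 0.89), ([139.1, 195.8], 0.47)])] [[155.9, 181.5], [154.1, 181.4]]
side [('guard_handle', [([236.7, 146.5], 0.79)]), ('mug', [([294.8, 279.6], 0.73), ([225.1, 164.9], 0.51)]), ('mouse', [([305.6, 208.0], 0.29)]), ('spool', [([309.1, 207.4], 0.59)])] [[234.2, 140.9], [233.8, 140.3]]
side [50, 42, 42, 46, 46, 46, 44, 50, 50, 75, 75, 102, 139, 139, 138, 138, 135]
top [145, 146, 145, 132, 77, 20, 12, 16, 18, 27, 74, 123, 142, 145, 145, 144, 144]
[70, 71, 72, 70, 71, 67, 73, 65, 71, 70, 69, 71, 81, 130, 139, 141, 141, 139, 135, 143]
```

```bash
python3 -c "
from workcell import r
print(r.sign_off())"
```

```text
the job is handed in; nothing more can be done
None
```

I handed the job in at about 34 s: both modules are seated in the tube against the end stop, the guard is fully shut, and the mug, mouse and spool were not touched; the sign-off returned no verdict.

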